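Sift the hazelnuts from the walnuts

TASK

Take the hand sieve by its handle and, keeping it on the rails of the catch bin, shake it briskly side to side between the two spring buffers, meeting each of them at least twice, the left one first. Push a buffer in only about half-way each time, never near the end of its travel, and go on until every hazelnut has fallen into the bin and only the walnuts stay in the sieve. Then set the sieve with the walnuts down flat inside the wooden tray, lined up with it, and let go. Leave the jar and the drum cheese alone.

Things in the scene. Friction and masses are not known exactly. Their poses are not given: they have to be found in the camera images.
- bin: catch bin of sheet steel, fixed, 132 (x) x 284 (y) x 70 mm high, open on top, inner width 100 mm, floor 6 mm thick. Origin: centre of its underside. The tops of its two long walls (along its y, 70 mm up) are the rails on which the sieve slides along the bin's y; guide lips outside the rails stand 8 mm above them and leave the sieve 3 mm of play each side in x. Near each end a dark stop bridge with a spring buffer stands across the rails. The sieve starts on the rails
- sieve: hand sieve, steel, 116 (x) x 150 (y) mm, walls 42 mm high, about 0.35 kg. Origin: centre of its underside. Wire mesh with openings of 21 x 24 mm lies 9 mm up at both y ends, either side of a blank sheet strip 36 mm wide (in y) across the middle, edged by a raised wire of 1.3 mm: the nuts start on the strip and only brisk strokes (from buffer to buffer in 0.4 s or less) make them hop the wire; slow ones leave them there
- sieve_grip (a point): centre of the sieve's wooden handle grip, 69 mm above the sieve's underside, over its middle: a bar along the sieve's x, 84 mm long, 16 mm wide (y), 22 mm high, with free space below; take it from above with the fingers closing along the sieve's y
- buffer_left (a joint): push-in of the spring buffer at the bin's +y end, in m: 0 free, grows as it is pushed toward +y, 0.010 at its end; half-way is 0.005 (about 7.5 N). Black rubber disc of 22 mm, its middle 24 mm above the rails, facing the sieve's end wall. Spring 1500 N/m, no preload. The free way from the sieve's start to the buffer is not measured: anything from 12 to 28 mm, different at each end
- buffer_right (a joint): the same for the buffer at the bin's -y end, pushed toward -y
- tray: flat wooden tray, fixed, 150 (x) x 184 (y) mm outside, 136 x 170 mm inside, rim 18 mm high, floor 8 mm up. Origin: centre of its underside
- tray_floor (a point): centre of the tray's floor, on the floor's upper face
- hazelnut_0_c (a point): centre of a hazelnut (small nut, 16 mm across, round, 10 g); starts in the sieve. Inside the bin once it has fallen through
- hazelnut_1_c (a point): centre of a hazelnut (small nut, 16 mm across, round, 10 g); starts in the sieve. Inside the bin once it has fallen through
- hazelnut_2_c (a point): centre of a hazelnut (small nut, 16 mm across, round, 10 g); starts in the sieve. Inside the bin once it has fallen through
- hazelnut_3_c (a point): centre of a hazelnut (small nut, 16 mm across, round, 10 g); starts in the sieve. Inside the bin once it has fallen through
- walnut_0_c (a point): centre of a walnut (large nut, 32 mm across, round); starts in the sieve
- walnut_1_c (a point): centre of a walnut (large nut, 32 mm across, round); starts in the sieve
- jar: honey jar, 71 mm wide, 110 mm high, loose bystander; origin at the centre of its underside
- goat_cheese: small drum-shaped cheese, 62 mm wide, 72 mm high, loose bystander; origin at the centre of its underside

How it is judged (in metres and radians):
On the way, in this order (a step that is already met when the one before it is completed fails the run):
1. the sieve has pushed the left buffer in by at least 2.5 mm, its underside no more than 8 mm above the rails (first time) (value of joint buffer_left above 0.0025 m and z of sieve in the frame of bin below 0.078 m), for 0.02 s.
2. the sieve has pushed the right buffer in by at least 2.5 mm, its underside no more than 8 mm above the rails (first time) (value of joint buffer_right above 0.0025 m and z of sieve in the frame of bin below 0.078 m), for 0.02 s.
3. the sieve has pushed the left buffer in by at least 2.5 mm, its underside no more than 8 mm above the rails (second time) (all of step 1), for 0.02 s.
4. the sieve has pushed the right buffer in by at least 2.5 mm, its underside no more than 8 mm above the rails (second time) (all of step 2), for 0.02 s.
At the end, for the whole second after the job is handed in: all four hazelnuts lie in the bin (centre within its walls, below 50 mm), both walnuts are in the sieve, and the sieve lies at rest on the tray's floor: centre within 18 mm of the floor's centre, long side within 0.2 rad of the tray's, level within 0.06 rad, underside within 4 mm of the floor (x of hazelnut_0_c in the frame of bin between -0.054 and 0.054 m and y of hazelnut_0_c in the frame of bin between -0.141 and 0.141 m and z of hazelnut_0_c in the frame of bin between 0 and 0.05 m and x of hazelnut_1_c in the frame of bin between -0.054 and 0.054 m and y of hazelnut_1_c in the frame of bin between -0.141 and 0.141 m and z of hazelnut_1_c in the frame of bin between 0 and 0.05 m and x of hazelnut_2_c in the frame of bin between -0.054 and 0.054 m and y of hazelnut_2_c in the frame of bin between -0.141 and 0.141 m and z of hazelnut_2_c in the frame of bin between 0 and 0.05 m and x of hazelnut_3_c in the frame of bin between -0.054 and 0.054 m and y of hazelnut_3_c in the frame of bin between -0.141 and 0.141 m and z of hazelnut_3_c in the frame of bin between 0 and 0.05 m and x of walnut_0_c in the frame of sieve between -0.056 and 0.056 m and y of walnut_0_c in the frame of sieve between -0.073 and 0.073 m and z of walnut_0_c in the frame of sieve between 0.005 and 0.06 m and x of walnut_1_c in the frame of sieve between -0.056 and 0.056 m and y of walnut_1_c in the frame of sieve between -0.073 and 0.073 m and z of walnut_1_c in the frame of sieve between 0.005 and 0.06 m and horizontal distance between sieve and tray_floor below 0.018 m and z of sieve in the frame of tray_floor between -0.003 and 0.004 m and angle between sieve's own z axis and vertical below 0.06 rad and angle between the y axis of sieve and the y axis of tray, either way round below 0.2 rad and linear speed of sieve below 0.02 m/s); the robot touches nothing.
It fails at once if the left buffer was driven in by 8.5 mm or more (its end is at 10 mm) (value of joint buffer_left above 0.0085 m).
It fails at once if the right buffer was driven in by 8.5 mm or more (its end is at 10 mm) (value of joint buffer_right above 0.0085 m).
It fails at once if the honey jar was moved more than 20 mm (distance of jar from where it was at the start of the episode above 0.02 m).
It fails at once if the small drum cheese was moved more than 20 mm (distance of goat_cheese from where it was at the start of the episode above 0.02 m).
It also fails if it takes over 51 s, if anything falls off the work surface, if the arm or the gripper's body presses on something with over 40 N, if the wrist force passes 120 N, or if a joint passes its speed limit or range.

ROBOT

A 6-joint arm with a two-finger parallel gripper is mounted at the origin on a cart in front of the work surface, level with it; the furniture and walls round the work are solid. World frame = base frame: x ahead of the robot, y to its left, z up, the work surface at z = 0. Lengths are in m, angles in degrees, forces in N, time in s.
With the tool pointing down it reaches from about 0.3 to 0.75 m from the base axis. Payload 8.5 kg.
Tool frame: the origin (TCP) lies at the very end of the fingers, on their centre line; the grasp point (between the pads) lies 19 mm behind it (grip_depth is the distance from the TCP to the grasp point, in m); z points along the fingers, y is the direction in which the jaws open and shut (so a half turn about z gives the same grasp; the last joint's range is limited). The gripper opens to 85 mm and grips with 20 to 120 N. Pads are 22 mm wide; open, the fingers measure 114 mm over their backs; the gripper's body (76 mm by 85 mm) begins 54 mm behind the grasp point. The pads swing forward as they close: fully open they stand 13 mm farther back than shut.
Start: joints at [-84.758, 21.807, 74.336, -0, 83.858, -12.336], TCP at [0.166, -0.524, 0.231] pointing down, gripper open.
Joint ranges: [-178.18, 178.18], [-50.72, 133.34], [12.68, 142.11], [-81.47, 261.47], [9.98, 163.14], [-165.26, 165.26]. Speed limits (degrees/s): [136.94, 136.94, 180, 180, 180, 180].

INTERFACE

Orientations are given as a 3x3 rotation matrix whose columns are the frame's x, y, z axes.
In Python, from rig import observe, get_image, close_job, silhouettes, grip_depth gives the robot as it stands. The module is installed in compiled form; this text tells all that it offers.
- The arm moves only by the shell command python3 -m crank 'ROWS' [FORCE]. ROWS is a JSON object of lists of equal length, an entry for each row: "slide": the shift along the tool's x, y, z in m, a list of three; "roll": the turn about the tool's z in rad; "grip": the finger opening in m, from 0 to 0.0854. A call has exactly 8 rows; each row is the pose to reach, as a shift and turn from the pose commanded when the call began, along the tool's axes at that moment; what a row does not reach only later rows make up. A row lasts 1/10 s, in which the tool goes at most 50 mm and 8.59 degrees, less where a joint would pass 70% of its speed; a pose out of reach is approached as far as the arm can. A call with a gripper value outside its range is refused whole. The fingers move at their own pace and stop on an object; FORCE is the grip in N (left out, the last holds). Time passes only in rows, so rows that repeat a pose let the fingers close, or fill a call up. It gives the time, the measured TCP pose, the force and the opening at its end, in the units of the state.
- observe(): the state, without advancing time (a new reading comes with each control period).
- get_image(name): name is "scene" or "top" or "wrist"; returns a dict with "frame" (384x512x3 uint8, red, green, blue), "fx", "fy", "cx", "cy" (pixels), "xyz" and "rotation" of the camera in the world. Camera axes: x right, y down, z forward; pixel columns grow to the right and rows downward; lengths in m; the calibration is good to about 2 mm. A picture is of the moment at which its call begins. There is no depth.
- close_job(): hands the job in, once; it reports no verdict.
Trained networks look in a picture, given as the dict that the camera call returned (one of the last four; its "shot" number tells which), for a name from the list of things; names that differ only in an ending like _2 or _b are one class to them, and where a whole thing is asked for, a point or a joint stands for the part that bears it (a point fixed in the world has none). Each returns a list of dicts, best first, with "confidence" (0 to 1); they miss things now and then, are a little off and sometimes report something else, mostly with a low value. They report only what shows in the picture. A call takes as long as a camera call.
- silhouettes(target, picture): "pixels" (384x512 bool, what is visible of it) and "box" ([centre column, centre row, width, height] in pixels, round what is visible of it).
The state is a dict: "time_s": time; "q": joint angles; "qvel": joint speeds; "joint_efforts": joint torques, N m; "position": TCP position; "tool_rot": TCP orientation; "ft_force": force on the tool from outside, world axes, zero at the start; "wrist_torque": the same for the moment, N m; "grip_width": finger opening in m.
Only numpy, scipy, OpenCV 4.12 (cv2) and the standard library are available. Lean on these libraries where they do the work, as an engineer would, in place of code of your own. Each camera call takes 0.05 s, during which the arm holds its last target.

## Working session

There is one attempt and no reset: what is moved stays moved. The work goes in short steps, Python scripts to look and compute and a shell command to move; the robot and the scene stay as the last step left them, time stands still between calls to the robot, and variables do not carry over. Pictures are saved under pics/ and viewed, and the job is handed in when it is done.

```bash
mkdir -p pics; ls
python3 - <<'E'
from rig import *
import cv2
s=observe()
print(s)
print(grip_depth)
for n in ["scene","top","wrist"]:
    p=get_image(n); cv2.imwrite(f"pics/{n}0.png",p["frame"][:,:,::-1]); print(n,p["fx"],p["fy"],p["cx"],p["cy"],p["xyz"],p["rotation"])
E
```

```text
pics
{'time_s': 0.0, 'q': array([-8.47574030e+01,  2.18419432e+01,  7.43863935e+01,  2.43133966e-04,
        8.38576871e+01, -1.23385715e+01]), 'qvel': array([-0.070904  ,  0.04297356,  0.02468256, -0.03777799, -0.05532387,
       -0.09657304]), 'joint_efforts': array([ 1.59162038e-03, -4.48457623e+01, -2.31277478e+01, -9.15543251e-05,
        4.75447567e-03,  2.42672357e-06]), 'position': array([ 0.16607636, -0.52401206,  0.23069319]), 'tool_rot': array([[ 9.53290157e-01,  3.02056054e-01, -1.32985580e-04],
       [ 3.02055908e-01, -9.53289039e-01,  1.49550156e-03],
       [ 3.24951603e-04, -1.46581599e-03, -9.99998873e-01]]), 'ft_force': array([-0.40562633,  0.54221067, -0.34758824]), 'wrist_torque': array([-0.0096857 , -0.04450187,  0.02426284]), 'grip_width': 0.08555912489747626}
0.0187
scene 364.18414619631096 364.18414619631096 261.2057885319356 193.3830562186853 [0.12327472 0.70160416 0.91094573] [[-7.67871384e-01 -4.67888203e-01  4.37554759e-01]
 [-6.40603897e-01  5.60384299e-01 -5.24972460e-01]
 [ 4.29603974e-04 -6.83410614e-01 -7.30034073e-01]]
top 363.0628892923564 363.0628892923564 253.94393636755572 189.13576377984404 [0.40740158 0.10452167 1.33897784] [[-1.77654441e-02 -9.84989033e-01  1.71700304e-01]
 [-9.99839221e-01  1.79194276e-02 -6.53161944e-04]
 [-2.43341383e-03 -1.71684302e-01 -9.85149014e-01]]
wrist 308.6690594974179 308.6690594974179 251.83317706727672 191.75163880251196 [ 0.23443732 -0.50319471  0.3722303 ] [[ 0.30190202 -0.91434439 -0.26986943]
 [-0.9533381  -0.28993313 -0.08417389]
 [-0.00128016  0.28268908 -0.95921074]]
```

View pics/scene0.png

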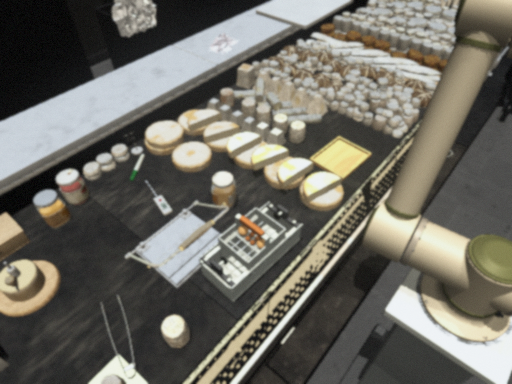

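View pics/top0.png

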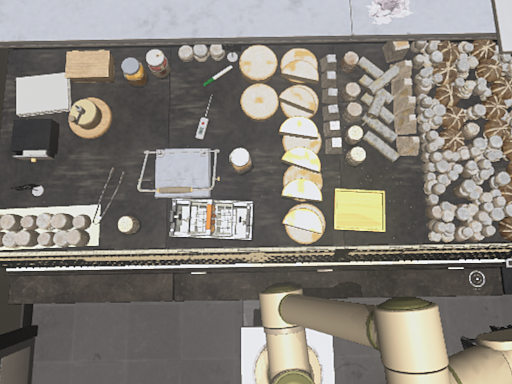

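View pics/wrist0.png

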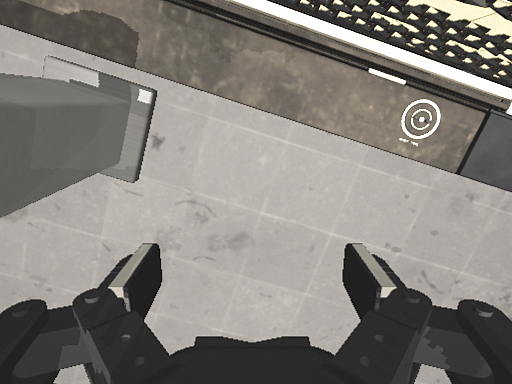

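The top view shows the bin with the sieve at about (212,218) and its orange handle at (209,218). The yellow tray is near (360,210), the jar at (240,158) and a drum at (128,225). Next I'll run the networks and locate things in the world frame.

```bash
cat > h.py <<'E'
import numpy as np, cv2
from rig import *
def ray(p,u,v):
    d=np.array([(u-p["cx"])/p["fx"],(v-p["cy"])/p["fy"],1.0]); return np.asarray(p["xyz"]),np.asarray(p["rotation"])@d
def at_z(p,u,v,z):
    o,d=ray(p,u,v); return o+d*(z-o[2])/d[2]
def proj(p,X):
    c=np.asarray(p["rotation"]).T@(np.asarray(X)-np.asarray(p["xyz"])); return np.array([p["fx"]*c[0]/c[2]+p["cx"],p["fy"]*c[1]/c[2]+p["cy"]])
def save(p,n,crop=None,k=1):
    f=p["frame"][:,:,::-1]
    if crop: f=f[crop[1]:crop[3],crop[0]:crop[2]]
    cv2.imwrite(f"pics/{n}.png",cv2.resize(f,None,fx=k,fy=k,interpolation=cv2.INTER_CUBIC))
E
python3 - <<'E'
from h import *
Z={"bin":.07,"sieve":.1,"sieve_grip":.15,"tray":.018,"jar":.1,"goat_cheese":.07,"buffer_left":.094,"buffer_right":.094,"hazelnut_0_c":.09,"walnut_0_c":.09}
for n in ["top","scene"]:
    p=get_image(n)
    for t in Z:
        for r in silhouettes(t,p)[:3]:
            b=r["box"]; m=r["pixels"].astype(np.uint8)
            rr=cv2.minAreaRect(np.argwhere(m)[:,::-1].astype(np.float32))
            print(n,t,round(r["confidence"],2),np.round(b,1),m.sum(),np.round(at_z(p,*rr[0],Z[t]),3),np.round(rr[1],1),round(rr[2],1))
    save(p,n+"1",(150,180,270,260) if n=="top" else (180,170,330,320),5 if n=="top" else 4)
E
```

```text
top bin 0.87 [208.8 222.4  84.6  44.8] 1867 [0.525 0.258 0.07 ] [81.8 38.5] 1.8
top sieve 0.73 [209.6 220.4  47.1  36.9] 736 [0.527 0.257 0.1  ] [44.9 35.3] 3.2
top sieve_grip 0.71 [209.6 216.5  43.   31.8] 632 [0.52  0.254 0.15 ] [43.5 35.6] 1.9
top tray 0.63 [361.2 209.9  54.6  45.2] 2086 [ 0.552 -0.278  0.018] [52.  40.9] 2.1
top jar 0.92 [238.4 162.6  18.4  24.3] 422 [0.725 0.151 0.1  ] [23.7 20.6] 63.4
scene bin 0.83 [253.2 253.6 106.5  98.1] 2893 [0.515 0.272 0.07 ] [ 54.7 106.5] 48.4
scene sieve 0.75 [250.7 241.5  68.8  62.2] 1801 [0.526 0.261 0.1  ] [51.7 56. ] 39.8
scene sieve_grip 0.82 [251.6 240.1  71.2  61.8] 1649 [0.501 0.286 0.15 ] [50.1 56. ] 40.6
scene tray 0.95 [340.7 159.8  54.2  45.5] 1406 [ 0.552 -0.27   0.018] [51.  36.3] 27.4
scene jar 0.86 [223.4 190.9  26.1  34.8] 707 [0.707 0.178 0.1  ] [35. 23.] 90.0
scene jar 0.65 [251.2 240.4  69.3  63.9] 1544 [0.527 0.258 0.1  ] [48.8 56.6] 45.0
scene goat_cheese 0.86 [173.7 332.4  26.5  31.7] 723 [0.499 0.563 0.07 ] [32. 27.] 90.0
scene buffer_left 0.57 [225.2 260.1   5.8  12.1] 50 [0.534 0.362 0.094] [7. 7.] 90.0
scene buffer_right 0.53 [276.9 216.4  10.9  11. ] 34 [0.52  0.154 0.094] [6. 6.] 90.0
scene walnut_0_c 0.56 [260.8 245.1   4.5  11.4] 43 [0.498 0.255 0.09 ] [8. 5.] 90.0
```

View pics/top1.png

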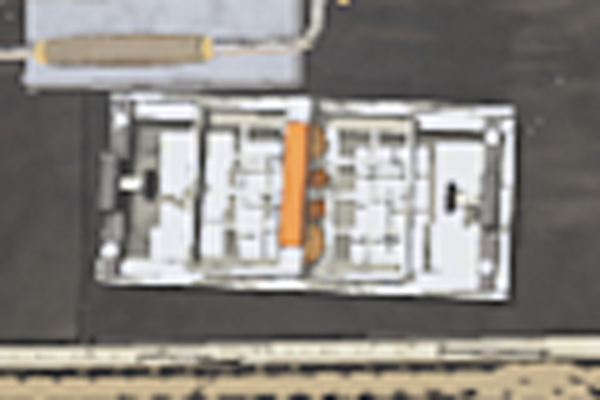

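View pics/scene1.png

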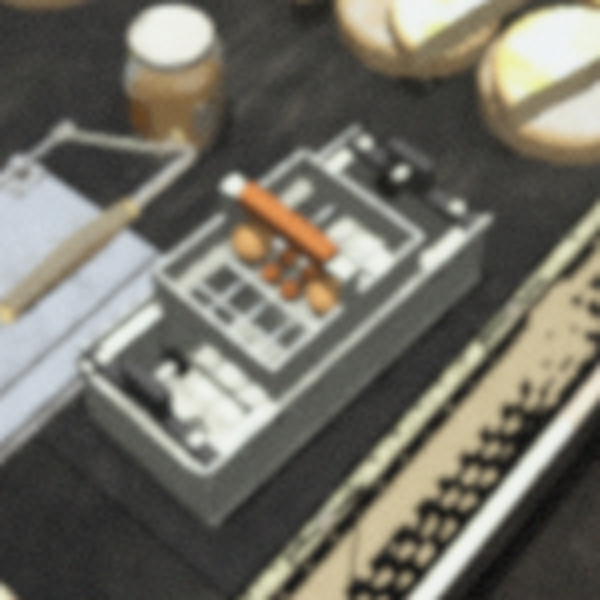

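```bash
python3 -m crank '{"slide":[[0.03,-0.039,-0.005],[0.06,-0.078,-0.01],[0.09,-0.117,-0.015],[0.12,-0.156,-0.02],[0.15,-0.195,-0.025],[0.18,-0.234,-0.03],[0.21,-0.273,-0.035],[0.24,-0.312,-0.04]],"roll":[0,0,0,0,0,0,0,0],"grip":[0.085,0.085,0.085,0.085,0.085,0.085,0.085,0.085]}' 60
python3 -m crank '{"slide":[[0.03,-0.039,-0.002],[0.06,-0.078,-0.004],[0.09,-0.117,-0.006],[0.12,-0.156,-0.008],[0.15,-0.195,-0.01],[0.18,-0.234,-0.01],[0.21,-0.273,-0.01],[0.24,-0.312,-0.01]],"roll":[0.04,0.08,0.12,0.16,0.2,0.25,0.28,0.3],"grip":[0.085,0.085,0.085,0.085,0.085,0.085,0.085,0.085]}'
```

```text
time_s: 2.05
position: [0.3008, -0.1525, 0.2718]
tool_rot: [[0.954, 0.301, 0.001], [0.301, -0.954, -0.001], [0.0, 0.001, -1.0]]
ft_force: [1.7, -1.1, 0.3]
grip_width: 0.0848
time_s: 2.85
position: [0.4354, 0.2179, 0.2815]
tool_rot: [[1.0, 0.006, 0.001], [0.006, -1.0, -0.0], [0.001, 0.0, -1.0]]
ft_force: [0.5, -1.3, -0.4]
grip_width: 0.0851
```

```bash
python3 -m crank '{"slide":[[0.01,-0.03,0],[0.01,-0.04,0],[0.01,-0.04,0],[0.01,-0.04,0],[0.01,-0.04,0],[0.01,-0.04,0],[0.01,-0.04,0],[0.01,-0.04,0]],"roll":[0,0,0,0,0,0,0,0],"grip":[0.085,0.085,0.085,0.085,0.085,0.085,0.085,0.085]}'
python3 - <<'E'
from h import *
p=get_image("wrist"); save(p,"w1",(60,0,460,300),2); np.save("w1.npy",p,allow_pickle=True)
for t in ["buffer_left","buffer_right","sieve","bin","hazelnut_0_c","walnut_0_c","sieve_grip"]:
  for r in silhouettes(t,p)[:5]: print(t,round(r["confidence"],2),np.round(r["box"],1))
print(p["xyz"])
E
```

```text
time_s: 3.65
position: [0.445, 0.2552, 0.2815]
tool_rot: [[1.0, 0.006, 0.0], [0.006, -1.0, 0.0], [0.0, -0.0, -1.0]]
ft_force: [0.2, 0.2, 0.4]
grip_width: 0.0845
buffer_left 0.97 [139.9  83.9  28.7  22.6]
buffer_right 0.56 [356.5  98.2  31.3  20.1]
buffer_right 0.16 [251.2 126.8  28.3  25.5]
sieve 0.7 [255.1  85.2 162.6 143.9]
bin 0.66 [255.1  84.7 278.  145.4]
walnut_0_c 0.47 [252.2 125.8  28.3  21.1]
sieve_grip 0.96 [251.1  84.6 162.8 140.8]
[0.51666605 0.2549361  0.4229199 ]
```

View pics/w1.png

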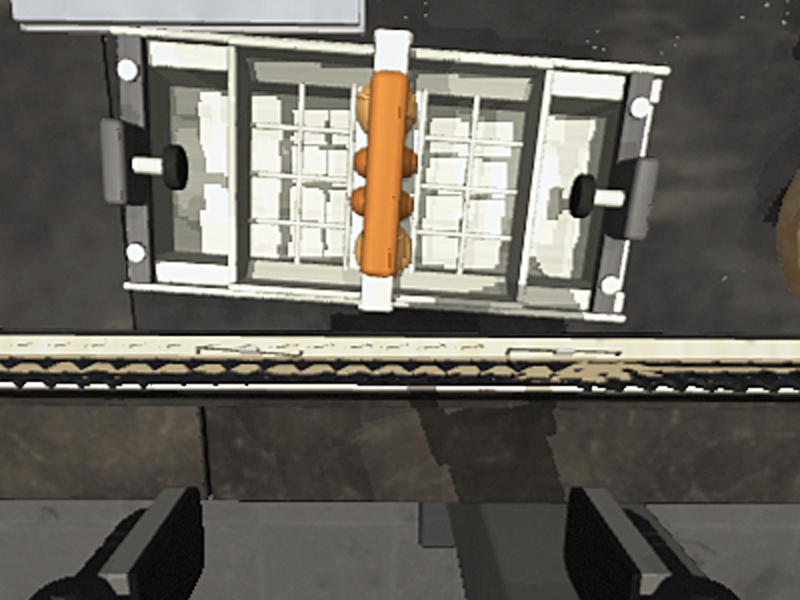

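Run:
```python
from h import *
p=np.load("w1.npy",allow_pickle=True).item()
def c(u,v,z): return at_z(p,u/2+60,v/2,z)
pts={"farlipL":(110,32,.078),"farlipR":(668,70,.078),"nearL":(125,287,.078),"nearR":(625,320,.078),
"sLt":(231,45,.112),"sLb":(232,283,.112),"sRt":(551,70,.112),"sRb":(524,300,.112),
"hT":(374,71,.15),"hTr":(406,73,.15),"hB":(362,275,.15),"hBr":(392,276,.15),
"dL":(187,166,.094),"dR":(571,194,.094)}
P={k:c(*v) for k,v in pts.items()}
for k in P: print(k,np.round(P[k],4))
a=lambda A,B:np.degrees(np.arctan2(*(P[A]-P[B])[:2])) # dir of A-B relative to +y
print("yaw", [round(-a(*x),2) for x in (("farlipL","farlipR"),("nearL","nearR"))])
print("wall dirs",[round(np.degrees(np.arctan2((P[x]-P[y])[1],(P[x]-P[y])[0])),2) for x,y in (("sLt","sLb"),("sRt","sRb"),("hT","hB"),("hTr","hBr"))])
print("hc",np.mean([P[k] for k in("hT","hTr","hB","hBr")],0))
yaw=np.radians(-a("farlipL","farlipR"));yb=np.array([-np.sin(yaw),np.cos(yaw),0])
print("sieve ends mid", (P["sLt"]+P["sLb"])/2,(P["sRt"]+P["sRb"])/2)
print("along yb:",{k:round(float(P[k]@yb),4) for k in P})
print("bin c",np.mean([P[k] for k in("farlipL","farlipR","nearL","nearR")],0))
```

```text
farlipL [0.5969 0.392  0.078 ]
farlipR [0.5814 0.1113 0.078 ]
nearL [0.4701 0.3987 0.078 ]
nearR [0.4532 0.1182 0.078 ]
sLt [0.5841 0.3244 0.112 ]
sLb [0.477  0.3307 0.112 ]
sRt [0.5747 0.1789 0.112 ]
sRb [0.4694 0.1838 0.112 ]
hT [0.5669 0.2591 0.15  ]
hTr [0.5662 0.2463 0.15  ]
hB [0.4857 0.2643 0.15  ]
hBr [0.4854 0.2511 0.15  ]
dL [0.5332 0.354  0.094 ]
dR [0.5209 0.1596 0.094 ]
yaw [np.float64(-3.16), np.float64(-3.45)]
wall dirs [np.float64(-3.39), np.float64(-2.68), np.float64(-3.62), np.float64(-3.41)]
hc [0.52603624 0.2552127  0.15      ]
sieve ends mid [0.53057921 0.3275576  0.112     ] [0.52206993 0.18136453 0.112     ]
along yb: {'farlipL': 0.4243, 'farlipR': 0.1432, 'nearL': 0.424, 'nearR': 0.143, 'sLt': 0.3561, 'sLb': 0.3565, 'sRt': 0.2103, 'sRb': 0.2094, 'hT': 0.29, 'hTr': 0.2771, 'hB': 0.2907, 'hBr': 0.2775, 'dL': 0.3829, 'dR': 0.1881}
bin c [0.52544402 0.25504514 0.078     ]
```

```bash
python3 -m crank '{"slide":[[0.045,0,0],[0.081,0,0],[0.081,0,0.04],[0.081,0,0.08],[0.081,0,0.11],[0.081,0,0.13],[0.081,0,0.14],[0.081,0,0.14]],"roll":[0.03,0.065,0.065,0.065,0.065,0.065,0.065,0.065],"grip":[0.085,0.085,0.085,0.085,0.085,0.085,0.085,0.085]}' 60
python3 - <<'E'
from h import *
p=get_image("wrist"); save(p,"w2",None,1.5)
p=get_image("scene"); save(p,"s2",(180,140,330,290),4)
E
```

```text
time_s: 4.85
position: [0.5256, 0.2561, 0.1404]
tool_rot: [[0.998, -0.058, -0.002], [-0.058, -0.998, -0.001], [-0.002, 0.001, -1.0]]
ft_force: [0.1, 0.1, 1.1]
grip_width: 0.0848
```

View pics/w2.png

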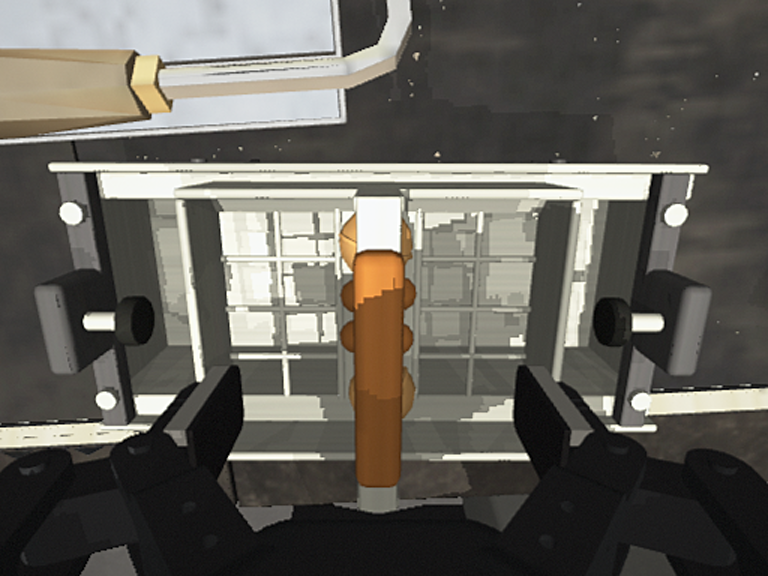

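View pics/s2.png

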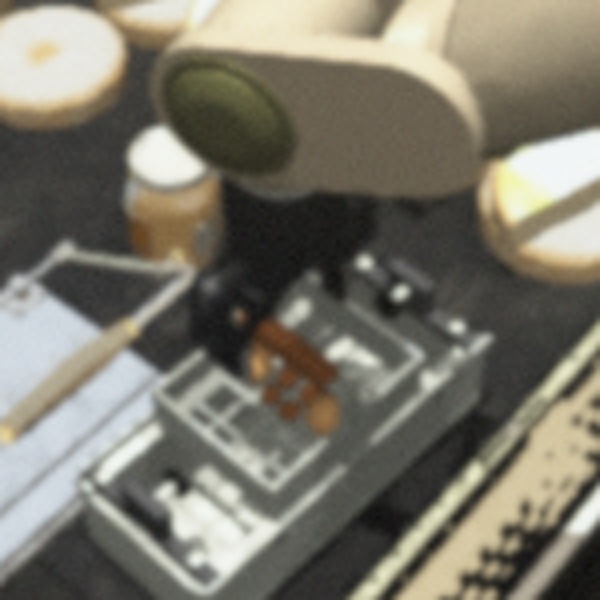

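```bash
python3 -m crank '{"slide":[[0,0,0.01],[0,0,0.019],[0,0,0.019],[0,0,0.019],[0,0,0.019],[0,0,0.019],[0,0,0.019],[0,0,0.019]],"roll":[0,0,0,0,0,0,0,0],"grip":[0.085,0.085,0.06,0.04,0.02,0.01,0.01,0.01]}' 90
python3 -c "
from h import *
s=observe();print(s['time_s'],s['position'],s['ft_force'],s['wrist_torque'],s['grip_width'])
p=get_image('wrist');save(p,'w3',None,1.5);p=get_image('scene');save(p,'s3',(180,140,330,290),4)
print(observe()['ft_force'])"
```

```text
time_s: 5.75
position: [0.5261, 0.2561, 0.1228]
tool_rot: [[0.998, -0.058, 0.001], [-0.058, -0.998, 0.0], [0.001, -0.0, -1.0]]
ft_force: [-1.0, -1.2, 3.1]
grip_width: 0.0145
5.75 [0.52610606 0.25611917 0.12283907] [-0.98153492 -1.24596085  3.06973707] [-0.15551511  0.16079823  0.01491165] 0.01454506786231044
[-1.57627054 -0.73932136  4.98775313]
```

View pics/w3.png

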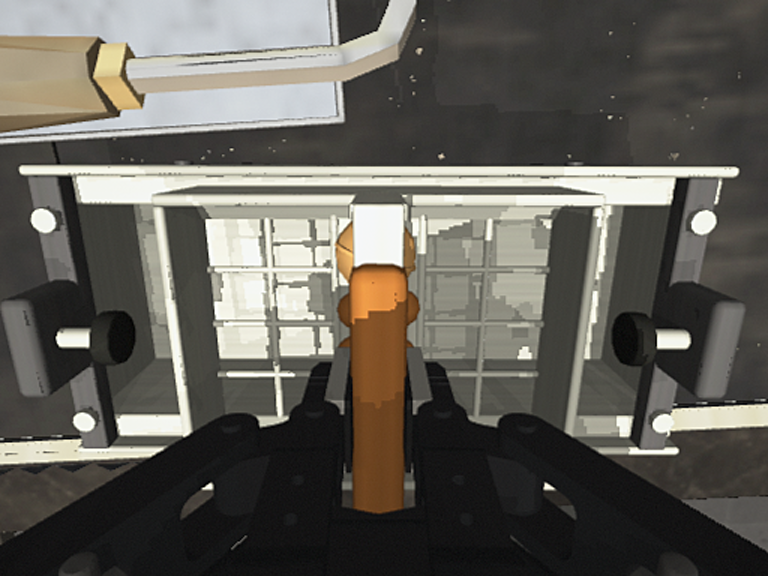

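Run:
```python
from h import *
p=get_image("wrist")
def c(u,v,z): return at_z(p,u/1.5,v/1.5,z)
yb=np.array([.058,.998,0])
for k,v in {"sL":(153,200,.112),"sLb":(186,435,.112),"sR":(606,200,.112),"sRb":(570,435,.112),"dL":(135,338,.094),"dR":(613,338,.094),"dLtop":(128,312,.105),"dRtop":(620,312,.105),"farL":(21,168,.078),"farR":(738,170,.078),"hT":(352,270,.15),"hTr":(405,270,.15)}.items():
    X=c(*v); print(k,np.round(X,4),round(X@yb,4))
for t in ["buffer_left","buffer_right"]:
  for r in silhouettes(t,p)[:2]:
    m=np.argwhere(r["pixels"]); print(t,r["confidence"],r["box"],m.min(0)*1.5,m.max(0)*1.5)
save(p,"w3z",(0,100,512,300),1.55)
```

```text
sL [0.5867 0.325  0.112 ] 0.3584
sLb [0.4991 0.3297 0.112 ] 0.358
sR [0.5782 0.1781 0.112 ] 0.2113
sRb [0.4906 0.1847 0.112 ] 0.2127
dL [0.5324 0.3514 0.094 ] 0.3816
dR [0.5214 0.1624 0.094 ] 0.1923
dLtop [0.5469 0.3454 0.105 ] 0.3764
dRtop [0.5364 0.1664 0.105 ] 0.1972
farL [0.5995 0.3905 0.078 ] 0.4245
farR [0.5825 0.1113 0.078 ] 0.1449
hT [0.5691 0.2595 0.15  ] 0.292
hTr [0.5683 0.246  0.15  ] 0.2785
buffer_left 0.89 [64.5, 225.7, 54.0, 35.7] [310.5  57. ] [363.  133.5]
buffer_right 0.86 [431.4, 226.1, 58.5, 35.0] [312. 609.] [366.  688.5]
```

View pics/s3.png

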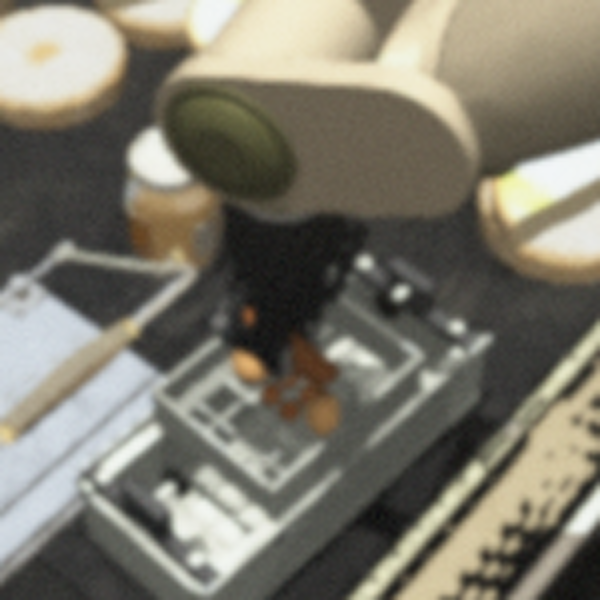

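```bash
python3 -m crank '{"slide":[[0,-0.005,0],[0,-0.01,0],[0,-0.014,0],[0,-0.018,0],[0,-0.018,0],[0,-0.018,0],[0,-0.018,0],[0,-0.018,0]],"roll":[0,0,0,0,0,0,0,0],"grip":[0.01,0.01,0.01,0.01,0.01,0.01,0.01,0.01]}'
python3 -c "
from h import *
s=observe();print(s['position'],s['ft_force'],s['wrist_torque'])"
python3 -m crank '{"slide":[[0,-0.002,0],[0,-0.004,0],[0,-0.006,0],[0,-0.006,0],[0,-0.006,0],[0,-0.006,0],[0,-0.006,0],[0,-0.006,0]],"roll":[0,0,0,0,0,0,0,0],"grip":[0.01,0.01,0.01,0.01,0.01,0.01,0.01,0.01]}'
python3 -c "
from h import *
s=observe();print(s['position'],s['ft_force'],s['wrist_torque'])"
```

```text
time_s: 6.8
position: [0.5275, 0.274, 0.1229]
tool_rot: [[0.998, -0.058, 0.001], [-0.058, -0.998, -0.0], [0.001, -0.0, -1.0]]
ft_force: [0.8, -1.3, 5.2]
grip_width: 0.0144
[0.5274793  0.27397372 0.12287103] [ 0.8291204 -1.3170363  5.1792512] [-0.29163655 -0.00211929  0.04878437]
time_s: 7.6
position: [0.5278, 0.2796, 0.1228]
tool_rot: [[0.998, -0.058, 0.001], [-0.058, -0.998, -0.001], [0.001, 0.001, -1.0]]
ft_force: [-0.9, -3.7, 5.5]
grip_width: 0.0146
[0.52777739 0.27960563 0.12282198] [-0.8855686  -3.69532651  5.48123354] [-0.54189173  0.06380084 -0.01250673]
```

```bash
python3 -m crank '{"slide":[[0,-0.001,0],[0,-0.002,0],[0,-0.002,0],[0,-0.002,0],[0,-0.002,0],[0,-0.002,0],[0,-0.002,0],[0,-0.002,0]],"roll":[0,0,0,0,0,0,0,0],"grip":[0.01,0.01,0.01,0.01,0.01,0.01,0.01,0.01]}'
python3 -c "
from h import *
for i in range(4):
  s=observe();print(s['position'],s['ft_force'],s['wrist_torque']); p=get_image('wrist')
save(p,'w4',None,1.5)"
```

```text
time_s: 8.4
position: [0.5279, 0.2814, 0.1228]
tool_rot: [[0.998, -0.058, 0.001], [-0.058, -0.998, -0.001], [0.001, 0.001, -1.0]]
ft_force: [-0.1, -4.9, 6.1]
grip_width: 0.0145
[0.52790556 0.28142056 0.12282665] [-0.05358606 -4.89996992  6.14322769] [-0.66704161  0.07322677 -0.03666793]
[0.52788333 0.28140526 0.12282362] [ 0.63437211 -4.22993774  5.35650257] [-0.75576587  0.04931709  0.01418125]
[0.52788713 0.28142004 0.12283105] [-0.6419402  -4.74132938  6.21601416] [-0.71872043  0.04631044  0.03623422]
[0.52787869 0.28139071 0.1228139 ] [ 0.22621604 -5.13564342  5.51316223] [-0.69897986  0.1164287  -0.02581303]
```

View pics/w4.png

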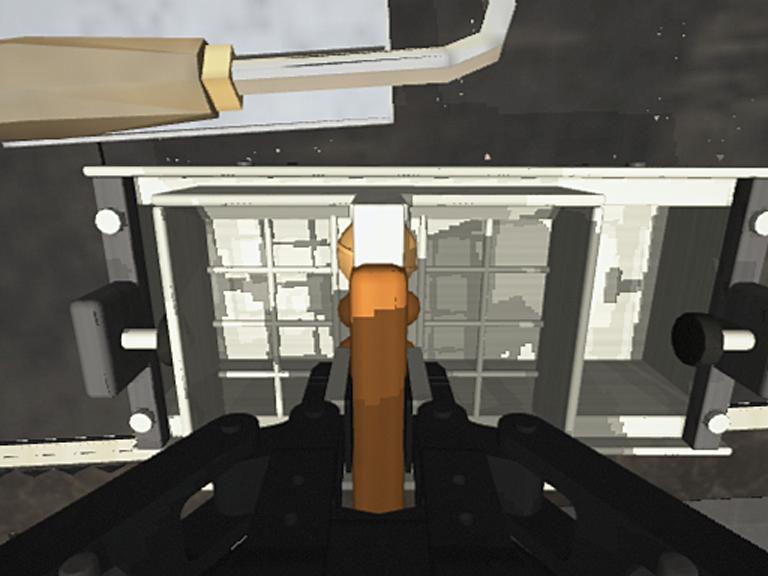

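```bash
python3 -m crank '{"slide":[[0,0,-0.001],[0,0,-0.0015],[0,0,-0.0015],[0,0,-0.0015],[0,0,-0.0015],[0,0,-0.0015],[0,0,-0.0015],[0,0,-0.0015]],"roll":[0,0,0,0,0,0,0,0],"grip":[0.01,0.01,0.01,0.01,0.01,0.01,0.01,0.01]}'
python3 -c "
from h import *
for i in range(4):
  s=observe();print(s['position'],s['ft_force'],s['wrist_torque']); p=get_image('wrist')
save(p,'w4',(30,180,170,300),5)"
```

```text
time_s: 9.4
position: [0.5275, 0.2821, 0.1238]
tool_rot: [[0.998, -0.058, -0.0], [-0.058, -0.998, 0.0], [-0.0, -0.0, -1.0]]
ft_force: [-0.2, 0.4, -3.9]
grip_width: 0.0143
[0.52745142 0.28211924 0.12383822] [-0.21511955  0.36003821 -3.93088334] [ 0.02492215 -0.04114079  0.0216715 ]
[0.52746694 0.28210869 0.12382272] [ 0.93012016 -0.21495487 -3.71588774] [ 0.02736514  0.00237018 -0.00015367]
[0.52746776 0.28211297 0.12385498] [ 0.10629269  0.7201178  -5.01764892] [0.03139773 0.00919615 0.03734375]
[0.52746592 0.28209871 0.12384905] [-0.0731553  -0.00546896 -3.70990815] [-0.01900887  0.0141708   0.02955816]
```

View pics/w4.png

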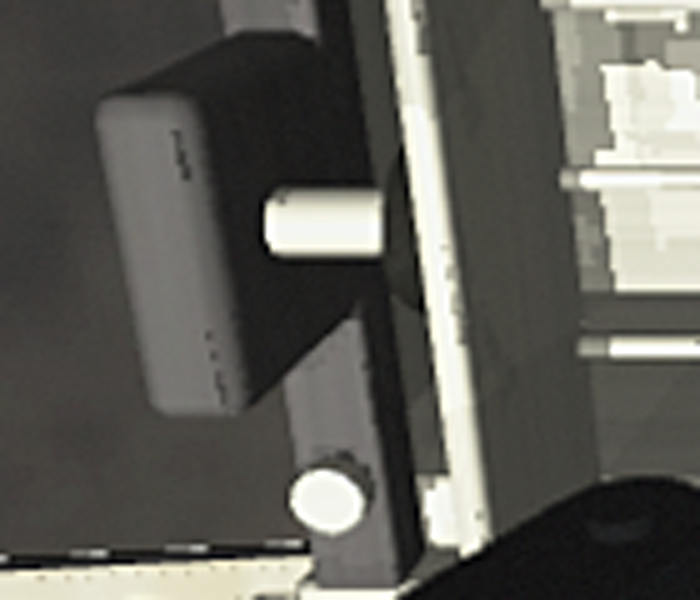

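```bash
python3 -m crank '{"slide":[[0,-0.001,0],[0,-0.002,0],[0,-0.002,0],[0,-0.002,0],[0,-0.002,0],[0,-0.002,0],[0,-0.002,0],[0,-0.002,0]],"roll":[0,0,0,0,0,0,0,0],"grip":[0.01,0.01,0.01,0.01,0.01,0.01,0.01,0.01]}'
python3 -c "
from h import *
for i in range(4):
  s=observe();print(s['position'],s['ft_force'],s['wrist_torque']); p=get_image('wrist')
save(p,'w5',(30,180,170,300),5)"
```

```text
time_s: 10.4
position: [0.5276, 0.284, 0.1238]
tool_rot: [[0.998, -0.058, 0.0], [-0.058, -0.998, -0.0], [0.0, 0.0, -1.0]]
ft_force: [-0.2, -1.6, -3.1]
grip_width: 0.0141
[0.52760247 0.28403608 0.12383953] [-0.20220086 -1.57997673 -3.1293139 ] [-0.31682303  0.0588102  -0.0020276 ]
[0.5276057  0.28407233 0.12384447] [-0.02688768 -1.75579332 -3.06523525] [-0.3076305  -0.00094675 -0.06049018]
[0.5276075  0.28404522 0.12384221] [-0.42734419 -3.44846167 -3.05029837] [-0.33996139  0.03749923  0.01948966]
[0.52759123 0.28408882 0.12384101] [-0.57202523 -2.42615143 -3.86519345] [-0.37139085  0.03604127  0.00266502]
```

View pics/w5.png

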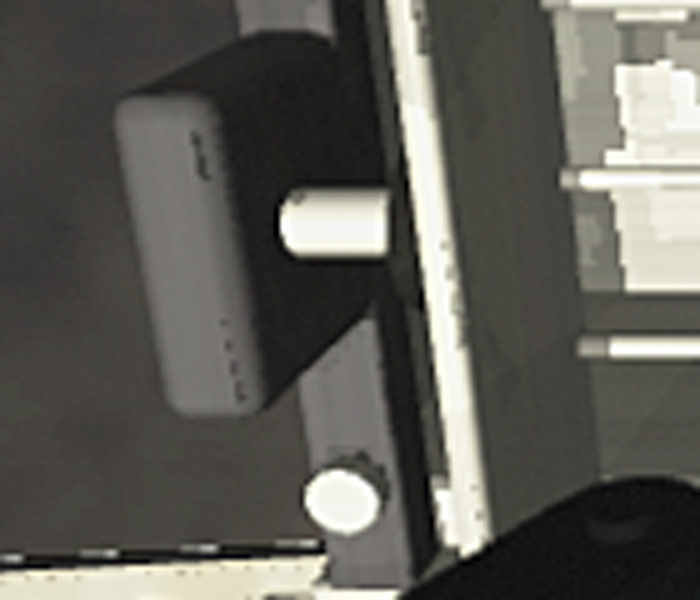

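```bash
python3 -m crank '{"slide":[[0,-0.001,0],[0,-0.002,0],[0,-0.003,0],[0,-0.003,0],[0,-0.003,0],[0,-0.003,0],[0,-0.003,0],[0,-0.003,0]],"roll":[0,0,0,0,0,0,0,0],"grip":[0.01,0.01,0.01,0.01,0.01,0.01,0.01,0.01]}'
python3 -c "
from h import *
for i in range(4):
  s=observe();print(s['position'],s['ft_force'],s['wrist_torque']); p=get_image('wrist')
save(p,'w6',(30,180,170,300),5)"
```

```text
time_s: 11.4
position: [0.5278, 0.2866, 0.1239]
tool_rot: [[0.998, -0.058, -0.0], [-0.058, -0.998, -0.001], [-0.0, 0.001, -1.0]]
ft_force: [0.0, -6.4, -1.3]
grip_width: 0.0146
[0.52777352 0.28662392 0.12391721] [ 0.041557   -6.41942045 -1.25981559] [-0.95616996  0.15163093  0.0493266 ]
[0.5277594  0.28663291 0.12391912] [-0.68387642 -5.04062113 -2.14863   ] [-0.9182519   0.10286159  0.05801683]
[0.52779693 0.28662504 0.12393963] [-0.88262836 -5.53367489 -1.48053003] [-0.95819231  0.10199686 -0.04137772]
[0.52776158 0.28662038 0.12390539] [-0.62214418 -5.60355353 -2.33292789] [-0.89400275  0.15991348  0.02253034]
```

View pics/w6.png

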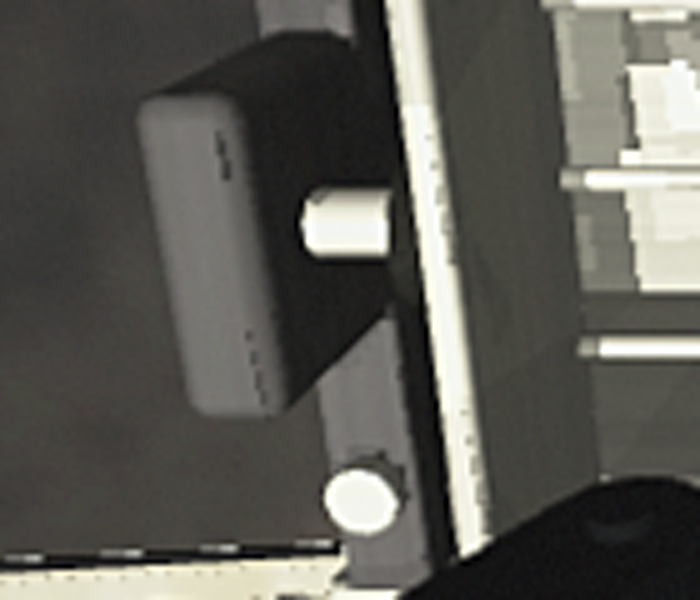

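```bash
python3 -m crank '{"slide":[[0,0.009,0],[0,0.018,0],[0,0.027,0],[0,0.036,0],[0,0.044,0],[0,0.049,0],[0,0.049,0],[0,0.049,0]],"roll":[0,0,0,0,0,0,0,0],"grip":[0.01,0.01,0.01,0.01,0.01,0.01,0.01,0.01]}'
python3 -c "
from h import *
for i in range(4):
  s=observe();print(s['position'],s['ft_force'],s['wrist_torque']); p=get_image('wrist')
save(p,'w7',None,1.5)"
```

```text
time_s: 12.4
position: [0.525, 0.2382, 0.1239]
tool_rot: [[0.998, -0.058, 0.0], [-0.058, -0.998, 0.0], [0.0, -0.0, -1.0]]
ft_force: [-0.6, -0.0, -5.2]
grip_width: 0.0143
[0.52496742 0.23823145 0.12387577] [-0.61661142 -0.01756802 -5.17039295] [0.06373707 0.0069702  0.00249481]
[0.52494164 0.23837449 0.12384764] [-0.18977383  0.22177481 -4.01041566] [-0.00598261 -0.029174   -0.0246768 ]
[0.52491307 0.23847337 0.12382224] [-0.28956172  0.33103268 -4.7537108 ] [-0.0045328   0.07021381  0.03997476]
[0.52490854 0.23847757 0.12380613] [ 0.74070711 -0.01388073 -4.92370466] [-0.02203804 -0.00240292  0.01199276]
```

View pics/w7.png

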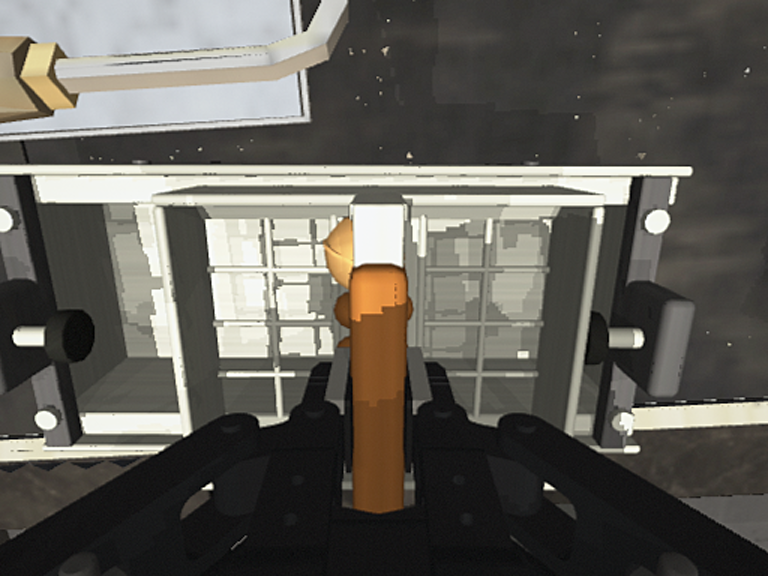

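```bash
python3 -m crank '{"slide":[[0,0.001,0],[0,0.002,0],[0,0.003,0],[0,0.004,0],[0,0.004,0],[0,0.004,0],[0,0.004,0],[0,0.004,0]],"roll":[0,0,0,0,0,0,0,0],"grip":[0.01,0.01,0.01,0.01,0.01,0.01,0.01,0.01]}'
python3 -c "
from h import *
for i in range(4):
  s=observe();print(s['position'],s['ft_force'],s['wrist_torque']); p=get_image('wrist')
save(p,'w8',(350,180,490,300),5)"
```

```text
time_s: 13.4
position: [0.5247, 0.2342, 0.1238]
tool_rot: [[0.998, -0.058, -0.0], [-0.058, -0.998, 0.0], [-0.0, -0.0, -1.0]]
ft_force: [-0.4, 0.3, -5.0]
grip_width: 0.0147
[0.52467621 0.23418691 0.12381565] [-0.3899801   0.26195996 -5.00353595] [0.03392882 0.01105883 0.00199597]
[0.52468439 0.2342043  0.12382064] [ 0.96398896 -0.63301713 -4.64008551] [ 0.02370651 -0.00877439  0.04248393]
[0.52466553 0.23419501 0.12382718] [ 0.41213249  0.05925604 -4.0838874 ] [ 0.01620426 -0.02587498 -0.05521356]
[0.52467344 0.23420253 0.1238204 ] [-0.08066826 -0.66172194 -4.40015113] [ 0.01832451 -0.04910738 -0.03386089]
```

View pics/w8.png

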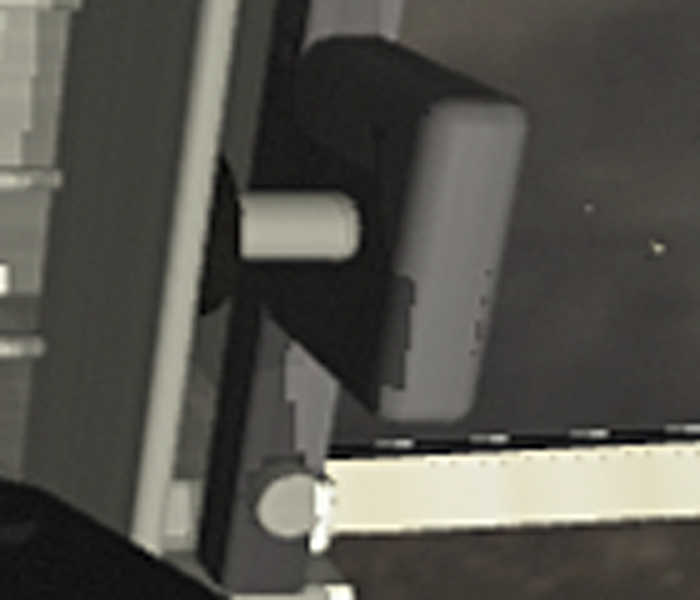

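```bash
python3 -m crank '{"slide":[[0,0.001,0],[0,0.002,0],[0,0.003,0],[0,0.003,0],[0,0.003,0],[0,0.003,0],[0,0.003,0],[0,0.003,0]],"roll":[0,0,0,0,0,0,0,0],"grip":[0.01,0.01,0.01,0.01,0.01,0.01,0.01,0.01]}'
python3 -c "
from h import *
for i in range(4):
  s=observe();print(s['position'],s['ft_force'],s['wrist_torque']); p=get_image('wrist')
save(p,'w9',(350,180,490,300),5)"
```

```text
time_s: 14.4
position: [0.5245, 0.2313, 0.1239]
tool_rot: [[0.998, -0.058, 0.0], [-0.058, -0.998, 0.0], [0.0, -0.0, -1.0]]
ft_force: [-0.5, 3.6, -4.0]
grip_width: 0.0144
[0.52453601 0.2313018  0.1238963 ] [-0.4738886   3.58961423 -4.03219703] [ 0.61101339 -0.02463552 -0.01879092]
[0.52454414 0.23125442 0.12389306] [-0.17581141  2.9815231  -2.28041266] [ 0.5374016   0.01900996 -0.03787222]
[0.52452041 0.23125746 0.123872  ] [-0.36432474  3.72723695 -3.89705582] [ 0.53271332  0.03124959 -0.10410757]
[0.52452051 0.23124317 0.12388941] [-0.30464784  2.74832214 -2.99480401] [ 0.57077504 -0.00866051 -0.02480294]
```

View pics/w9.png

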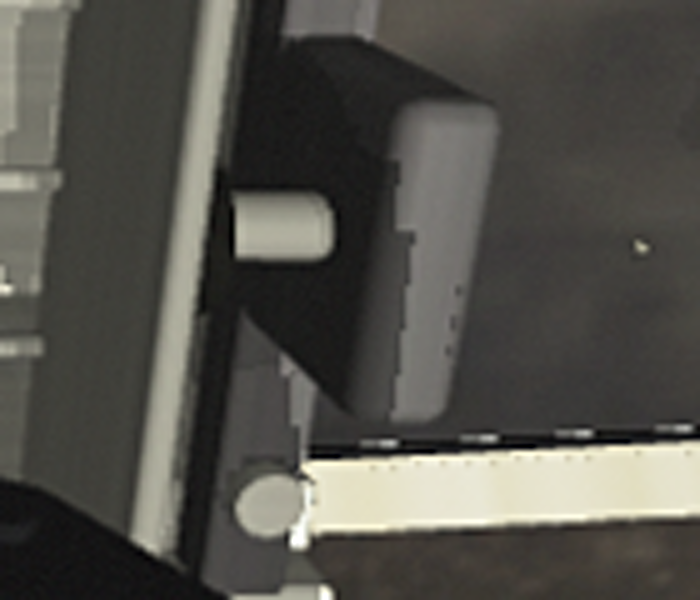

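```bash
python3 -m crank '{"slide":[[0,0.001,0.0005],[0,0.0025,0.0008],[0,0.0025,0.0008],[0,0.0025,0.0008],[0,0.0025,0.0008],[0,-0.018,0.0008],[0,-0.042,0.0008],[0,-0.0555,0.0008]],"roll":[0,0,0,0,0,0,0,0],"grip":[0.01,0.01,0.01,0.01,0.01,0.01,0.01,0.01]}'
python3 -c "
from h import *
for i in range(6):
  s=observe();print(s['position'],s['ft_force'],s['wrist_torque'][0],s['qvel'][0]); p=get_image('wrist')
  if i==0: save(p,'w10a',None,1.5)
save(p,'w10',None,1.5)"
```

```text
time_s: 15.4
position: [0.5278, 0.2869, 0.1229]
tool_rot: [[0.998, -0.058, -0.0], [-0.058, -0.998, -0.002], [-0.0, 0.002, -1.0]]
ft_force: [0.3, -8.2, 1.4]
grip_width: 0.0144
[0.5277872  0.28693566 0.12291067] [ 0.32874951 -8.16217485  1.42975963] -1.318746400428932 11.202584394875425
[0.52784603 0.28776066 0.1229945 ] [ 0.47248481 -6.23329893 -1.39402167] -0.9942292598303122 -2.085498966313911
[0.5278114  0.2865013  0.12294827] [-0.13552415 -5.24630406 -0.81752566] -0.7084186271382036 -1.918120694742682
[0.52775303 0.28581987 0.12293205] [ 0.50860185 -3.57357263 -1.79259204] -0.6113013752551464 -1.1339093261650905
[0.52770136 0.28553004 0.1229227 ] [-1.52296716 -3.58541268 -2.43126157] -0.5687067897593416 -0.6299894520890564
[0.52766579 0.28547153 0.12287621] [-0.80703926 -3.05344451 -2.5416081 ] -0.5839375519530606 -0.18163163730011656
```

View pics/w10.png

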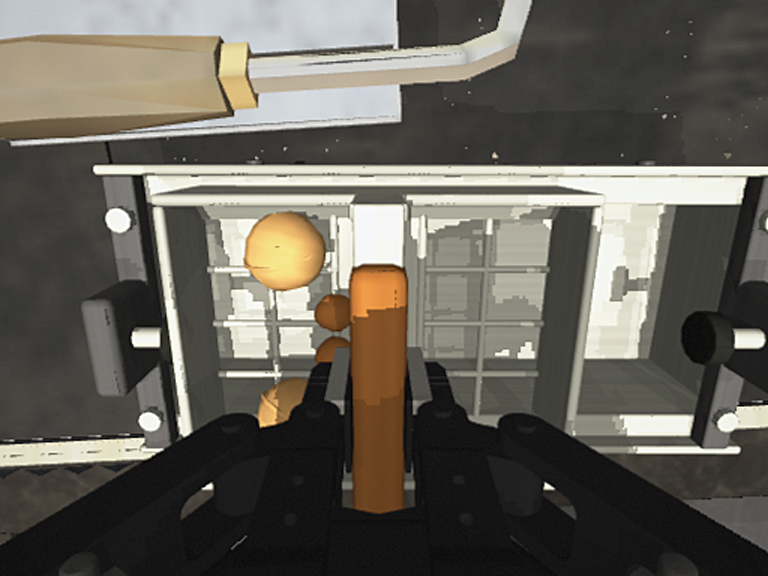

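```bash
python3 -m crank '{"slide":[[0,0.02,0],[0,0.043,0],[0,0.056,0],[0,0.056,0],[0,0.036,0],[0,0.013,0],[0,0,0],[0,0,0]],"roll":[0,0,0,0,0,0,0,0],"grip":[0.01,0.01,0.01,0.01,0.01,0.01,0.01,0.01]}'
python3 -c "
from h import *
s=observe();print(s['position'],s['ft_force'],s['wrist_torque'][0],s['qvel'][0]); p=get_image('wrist')
save(p,'w11',None,1.5)"
```

```text
time_s: 16.5
position: [0.5278, 0.2871, 0.1231]
tool_rot: [[0.998, -0.056, 0.0], [-0.056, -0.998, -0.002], [0.001, 0.002, -1.0]]
ft_force: [-1.0, -7.6, -0.8]
grip_width: 0.0143
[0.52777999 0.28708124 0.12307401] [-0.95923895 -7.57368906 -0.79338148] -1.050258207345793 -1.9945536949033769
```

View pics/w11.png

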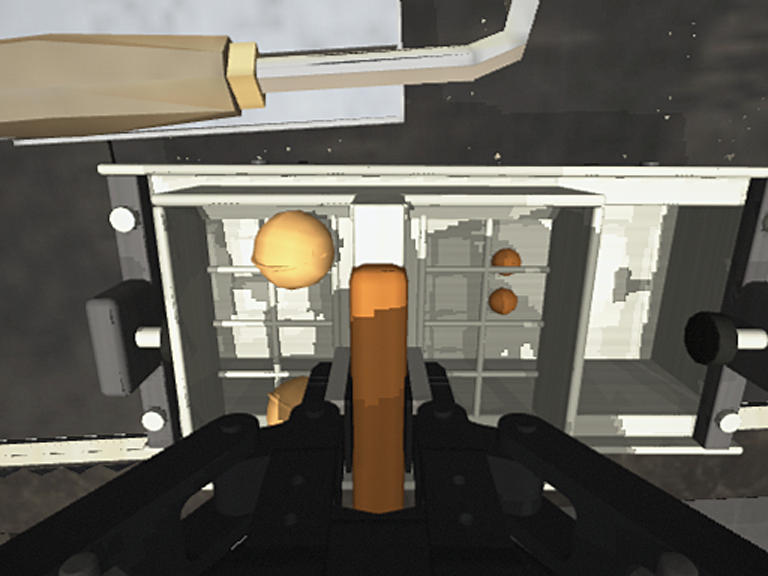

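```bash
python3 -m crank '{"slide":[[0,0.02,0],[0,0.043,0],[0,0.056,0],[0,0.056,0],[0,0.036,0],[0,0.013,0],[0,0,0],[0,0,0]],"roll":[0,0,0,0,0,0,0,0],"grip":[0.01,0.01,0.01,0.01,0.01,0.01,0.01,0.01]}'
python3 -m crank '{"slide":[[0,0,0],[0,0,0],[0,0,0],[0,0,0],[0,0,0],[0,0.02,0],[0,0.043,0],[0,0.056,0]],"roll":[0,0,0,0,0,0,0,0],"grip":[0.01,0.01,0.01,0.01,0.01,0.01,0.01,0.01]}'
python3 -c "
from h import *
for i in range(5):
  s=observe();print(s['position'],s['ft_force'],s['wrist_torque'][0],s['qvel'][0]); p=get_image('wrist' if i<4 else 'scene')
  if i==3: save(p,'w12',None,1.5)
save(p,'s12',(180,140,330,290),4)"
```

```text
time_s: 17.35
position: [0.5277, 0.2871, 0.123]
tool_rot: [[0.998, -0.056, 0.0], [-0.056, -0.998, -0.002], [0.0, 0.002, -1.0]]
ft_force: [-0.0, -7.6, -0.2]
grip_width: 0.0143
time_s: 18.15
position: [0.5244, 0.2298, 0.123]
tool_rot: [[0.998, -0.059, -0.0], [-0.059, -0.998, 0.001], [-0.0, -0.001, -1.0]]
ft_force: [-0.2, 5.5, -2.6]
grip_width: 0.0149
[0.52441974 0.22980788 0.12297883] [-0.21465037  5.50994299 -2.62682347] 0.9703222789310127 -11.682157439683412
[0.52454687 0.22910506 0.12315124] [ 0.25128969  4.49261871 -3.55932649] 1.1120595570335077 2.334411952106896
[0.5246232  0.23049943 0.12323506] [-0.66372826  4.57953951 -3.44976995] 0.9060204748397828 1.9253192134364643
[0.52459055 0.23117846 0.12318842] [-0.70734033  3.8853504  -3.69471668] 0.5816980101784758 1.1899804455031195
[0.52454735 0.23147965 0.12311663] [ 0.32003273  3.38336917 -3.0100225 ] 0.5919921202946908 0.7571606287658381
```

View pics/w12.png

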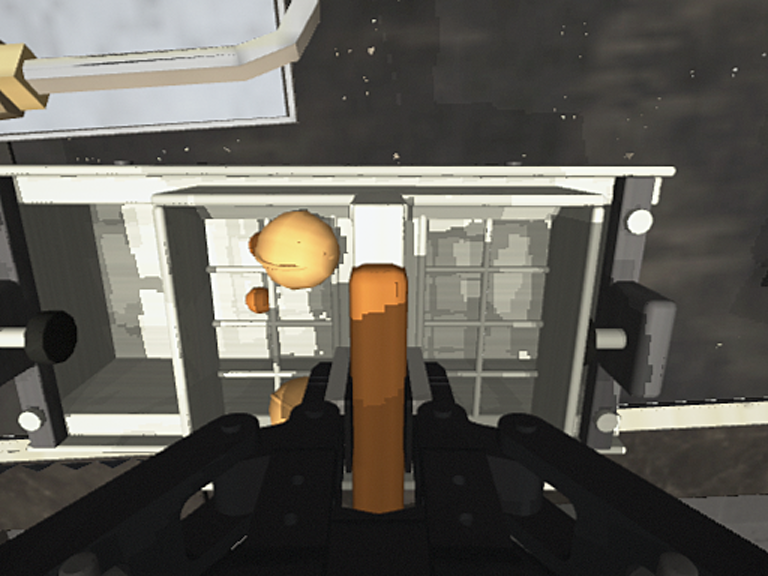

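View pics/s12.png

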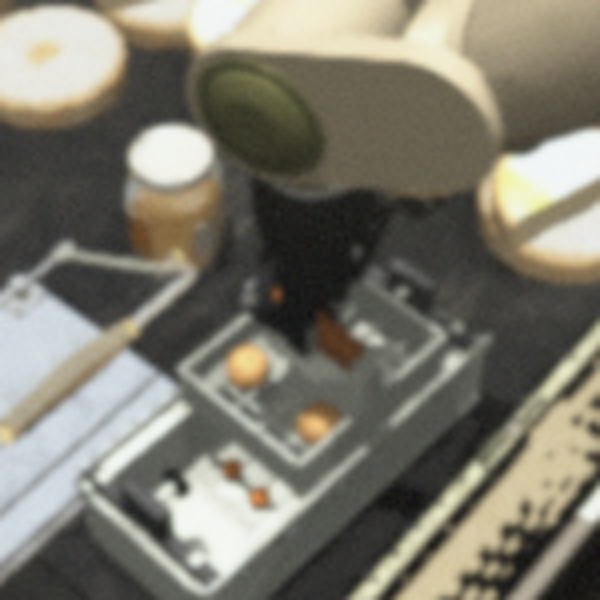

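```bash
python3 -m crank '{"slide":[[0,-0.02,0],[0,-0.043,0],[0,-0.056,0],[0,-0.056,0],[0,-0.036,0],[0,-0.013,0],[0,0,0],[0,0,0]],"roll":[0,0,0,0,0,0,0,0],"grip":[0.01,0.01,0.01,0.01,0.01,0.01,0.01,0.01]}'
python3 -c "
from h import *
s=observe();print(s['position'],s['ft_force'])
p=get_image('wrist');save(p,'w13',None,1.5);
for r in silhouettes('hazelnut_0_c',p): print(r['confidence'],r['box'],at_z(p,*r['box'][:2],.014))
p=get_image('scene');save(p,'s13',(180,140,330,290),4)
for r in silhouettes('hazelnut_0_c',p): print(r['confidence'],r['box'],at_z(p,*r['box'][:2],.014))
print(at_z(p,180+232/4,140+468/4,.014),at_z(p,180+260/4,140+497/4,.014))"
```

```text
time_s: 19.2
position: [0.5246, 0.2302, 0.1233]
tool_rot: [[0.998, -0.06, 0.0], [-0.06, -0.998, 0.002], [0.0, -0.002, -1.0]]
ft_force: [-0.0, 6.2, -3.7]
grip_width: 0.0145
[0.52459981 0.23024875 0.12326251] [-0.04462341  6.20809661 -3.70750067]
[0.55066096 0.2937396  0.014     ] [0.51890812 0.29896262 0.014     ]
```

View pics/w13.png

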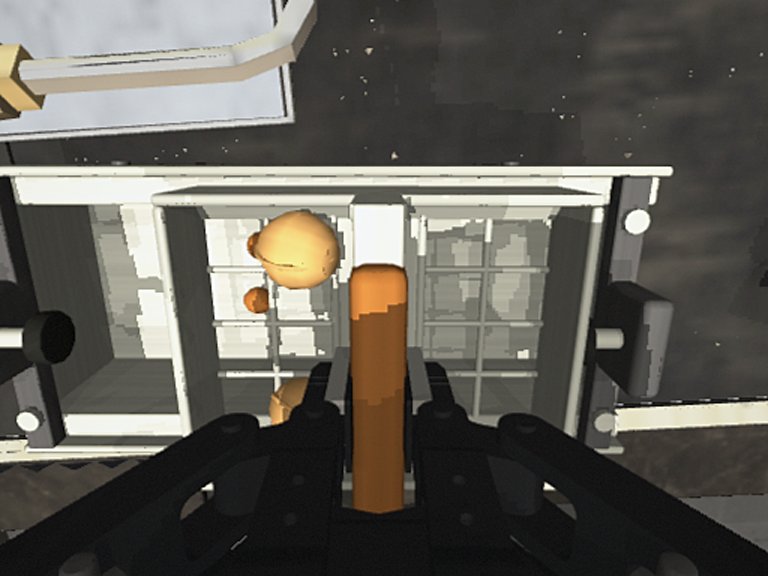

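View pics/s13.png

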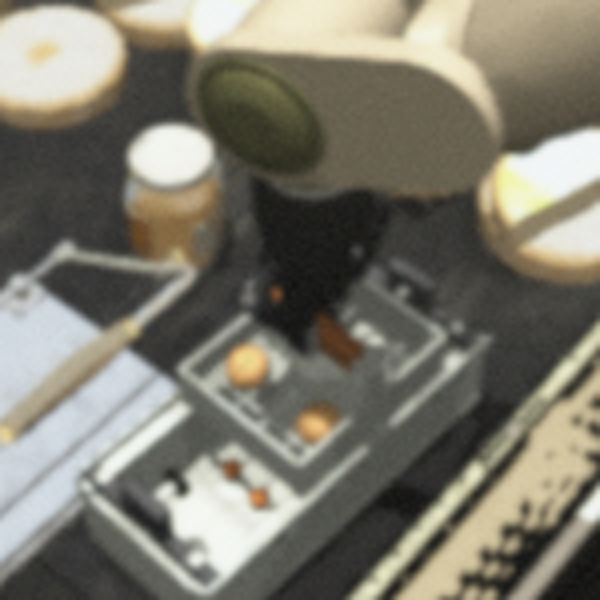

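```bash
python3 -m crank '{"slide":[[0,-0.012,0],[0,-0.025,0],[0,-0.025,-0.02],[0,-0.025,-0.045],[0,-0.025,-0.075],[0,-0.025,-0.11],[0,-0.025,-0.135],[0,-0.025,-0.14]],"roll":[0,0,0,0,0,0,0,0],"grip":[0.01,0.01,0.01,0.01,0.01,0.01,0.01,0.01]}'
python3 - <<'E'
from h import *
s=observe();print(s['position'],s['ft_force'],s['grip_width'])
for n in ("top","scene"):
    p=get_image(n); save(p,n+"14",(150,150,410,260) if n=="top" else (180,120,380,300),3 if n=='top' else 4)
    hsv=cv2.cvtColor(p["frame"],cv2.COLOR_RGB2HSV)
    for r in silhouettes("tray",p)[:2]:
        print(n,r["confidence"],r["box"])
        m=r["pixels"].astype(np.uint8)
        c=max(cv2.findContours(m,cv2.RETR_EXTERNAL,cv2.CHAIN_APPROX_NONE)[0],key=cv2.contourArea)
        q=cv2.approxPolyDP(cv2.convexHull(c),4,True)[:,0]
        W=np.array([at_z(p,*x,.018) for x in q]); print(np.round(W,3).tolist(), q.tolist())
        if len(W)==4:
            print("centre",W.mean(0)," sides",np.linalg.norm(W-np.roll(W,1,0),axis=1))
            for i in range(4): d=W[i]-W[i-1]; print(np.degrees(np.arctan2(d[1],d[0])))
    save(p,n+"14t",(320,175,400,245) if n=="top" else (300,125,385,190),8)
E
```

```text
time_s: 20.2
position: [0.5266, 0.2569, 0.266]
tool_rot: [[0.998, -0.057, 0.005], [-0.057, -0.998, 0.001], [0.005, -0.001, -1.0]]
ft_force: [0.2, 0.2, -3.8]
grip_width: 0.0143
[0.52660806 0.2568624  0.26595033] [ 0.16755349  0.16788822 -3.81586367] 0.014296339286388427
top 0.9 [361.0, 209.4, 56.7, 43.8]
[[0.629, -0.195, 0.018], [0.618, -0.368, 0.018], [0.479, -0.361, 0.018], [0.486, -0.184, 0.018]] [[335, 190], [382, 192], [383, 230], [334, 229]]
centre [ 0.55303792 -0.27691011  0.018     ]  sides [0.14361287 0.17297843 0.13948856 0.17714299]
-4.655187506145478
-93.5196050506647
177.00242709189453
87.80724682180858
scene 0.6 [339.4, 164.8, 58.3, 39.7]
[[0.475, -0.364, 0.018], [0.481, -0.178, 0.018], [0.625, -0.18, 0.018], [0.627, -0.29, 0.018], [0.551, -0.369, 0.018]] [[371, 153], [344, 179], [310, 161], [326, 146], [354, 144]]
```

View pics/scene14.png

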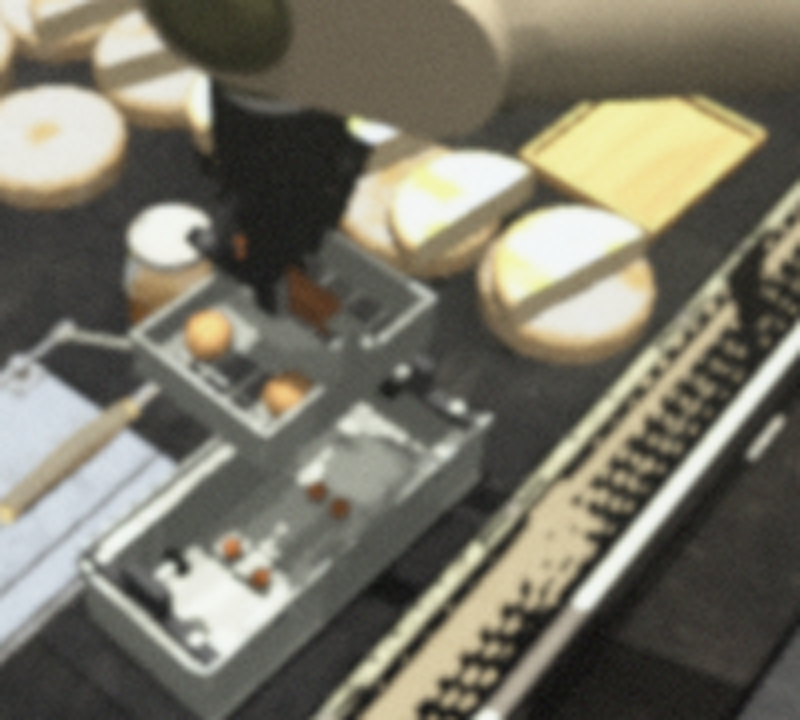

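View pics/top14t.png

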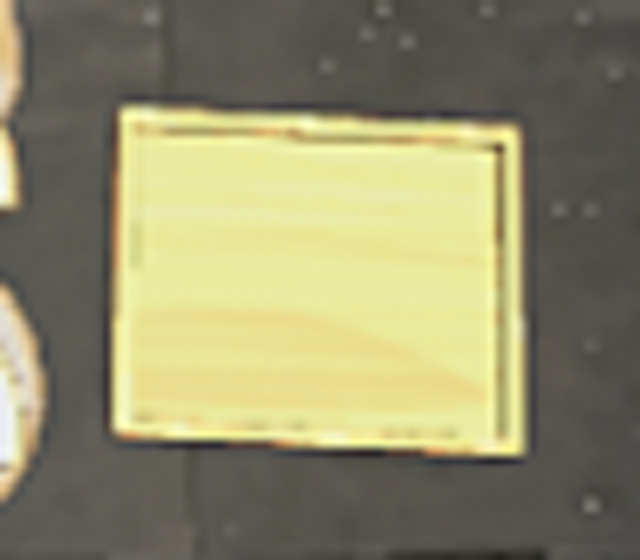

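View pics/scene14t.png

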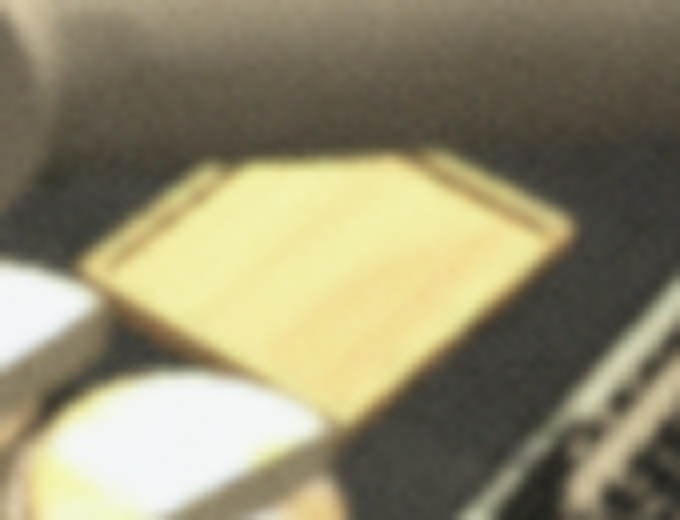

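The scene view shows all four hazelnuts on the bin floor and both walnuts in the lifted sieve. Next I'll work out the tray pose from its corners.

Run:
```python
from h import *
p=get_image("top"); s=get_image("scene")
W=np.array([at_z(p,(u+.5)/8-.5+320,(v+.5)/8-.5+175,.018) for u,v in((122,107),(521,126),(523,457),(114,434))])
print(np.round(W,4)); c=W.mean(0); print(c,np.linalg.norm(W-np.roll(W,1,0),axis=1))
d=(W[0]+W[3]-W[1]-W[2]); print("yaw of y",np.degrees(np.arctan2(-d[0],d[1])))
d=(W[0]+W[1]-W[2]-W[3]); print("yaw of x",np.degrees(np.arctan2(d[1],d[0])))
S=np.array([at_z(s,(u+.5)/8-.5+300,(v+.5)/8-.5+125,.018) for u,v in((80,265),(575,228),(345,425))])
print(np.round(S,4),"centre from scene diag",(S[0]+S[1])/2)
# bin bias check
X=np.array([.5254,.2550,.078]); print(proj(p,X))
st=observe(); print(st['position'],st['tool_rot'])
```

```text
[[ 0.6367 -0.1951  0.018 ]
 [ 0.6245 -0.3784  0.018 ]
 [ 0.4728 -0.3672  0.018 ]
 [ 0.4865 -0.183   0.018 ]]
[ 0.55512564 -0.28091409  0.018     ] [0.15066787 0.18371334 0.15202204 0.18468111]
yaw of y -4.03036082747818
yaw of x -4.3969878171393315
[[ 0.637  -0.194   0.018 ]
 [ 0.474  -0.3642  0.018 ]
 [ 0.4877 -0.1811  0.018 ]] centre from scene diag [ 0.55549633 -0.27911143  0.018     ]
[210.95377103 218.74631682]
[0.52548838 0.25569591 0.26126172] [[ 9.98310342e-01 -5.80248730e-02 -3.09451195e-03]
 [-5.80277926e-02 -9.98314596e-01 -8.62119547e-04]
 [-3.03927206e-03  1.04023056e-03 -9.99994840e-01]]
```

```bash
python3 -m crank '{"slide":[[0.002,0.015,0],[0.005,0.04,0],[0.009,0.075,0],[0.013,0.115,0],[0.018,0.155,0],[0.022,0.195,0],[0.027,0.235,0],[0.031,0.275,0]],"roll":[0,0,0,0,0,0,0,0],"grip":[0.01,0.01,0.01,0.01,0.01,0.01,0.01,0.01]}'
python3 -m crank '{"slide":[[0.005,0.04,0],[0.009,0.08,0],[0.014,0.12,0],[0.018,0.16,0],[0.023,0.2,0],[0.026,0.232,0],[0.028,0.25,0],[0.0295,0.258,0]],"roll":[0,0,0,0.005,0.01,0.015,0.015,0.015],"grip":[0.01,0.01,0.01,0.01,0.01,0.01,0.01,0.01]}'
python3 -c "
from h import *
p=get_image('wrist');save(p,'w15',None,1.5);p=get_image('top');save(p,'t15',(300,130,440,260),5)
s=observe();print(s['position'],s['tool_rot'],s['ft_force'],s['grip_width'])"
```

```text
time_s: 21.3
position: [0.5404, -0.0231, 0.2625]
tool_rot: [[0.998, -0.059, -0.001], [-0.059, -0.998, -0.0], [-0.001, 0.0, -1.0]]
ft_force: [0.6, -0.2, -4.2]
grip_width: 0.0143
time_s: 22.1
position: [0.5547, -0.2818, 0.2622]
tool_rot: [[0.997, -0.075, -0.001], [-0.075, -0.997, 0.001], [-0.001, -0.001, -1.0]]
ft_force: [0.0, 0.0, -4.1]
grip_width: 0.0147
[ 0.55513461 -0.28030329  0.26253419] [[ 9.97276289e-01 -7.37537550e-02 -6.21718764e-04]
 [-7.37533311e-02 -9.97276283e-01  6.79193048e-04]
 [-6.70118415e-04 -6.31489292e-04 -9.99999576e-01]] [-0.53759644  0.48770927 -3.72591762] 0.014412707575334667
```

View pics/w15.png

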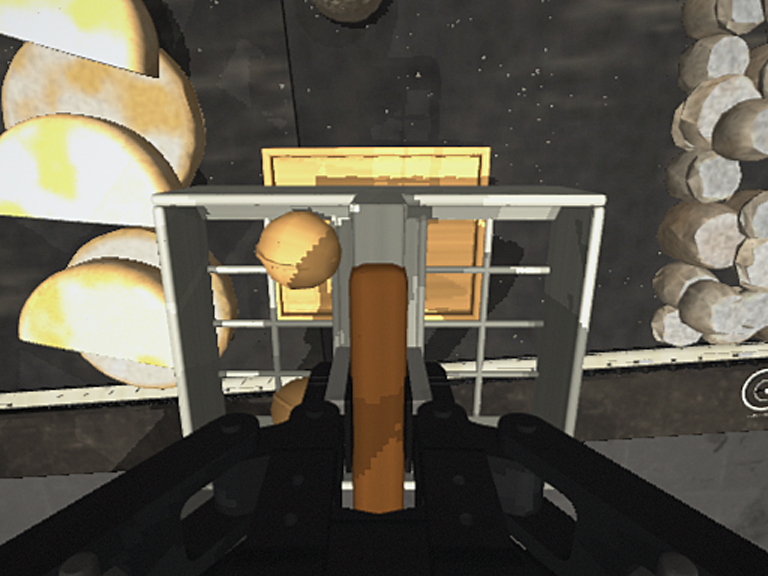

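View pics/t15.png

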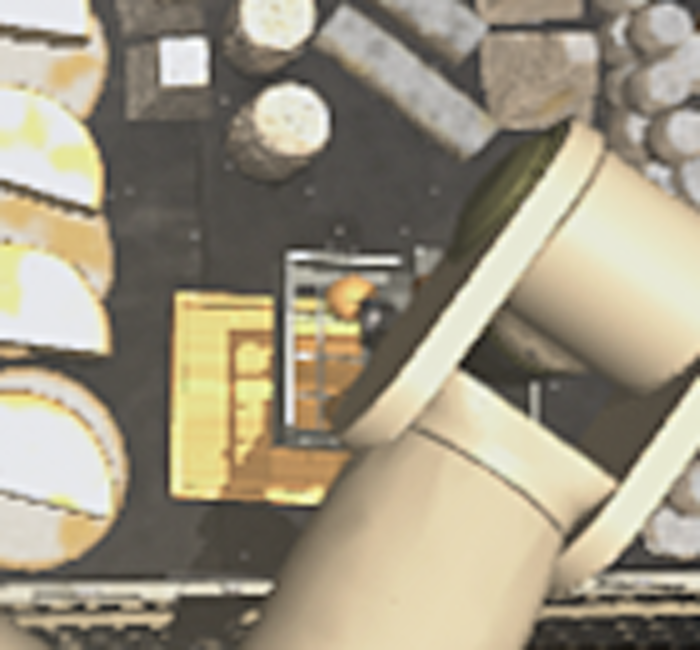

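```bash
python3 -m crank '{"slide":[[0,0,0.015],[0,0,0.045],[0,0,0.08],[0,0,0.115],[0,0,0.145],[0,0,0.163],[0,0,0.17],[0,0,0.17]],"roll":[0,0,0,0,0,0,0,0],"grip":[0.01,0.01,0.01,0.01,0.01,0.01,0.01,0.01]}'
python3 -c "
from h import *
p=get_image('wrist');save(p,'w16',None,1.5);p=get_image('scene');save(p,'s16',(270,90,400,200),5)
s=observe();print(s['position'],s['ft_force'],s['grip_width'])"
```

```text
time_s: 23.0
position: [0.5554, -0.2788, 0.0928]
tool_rot: [[0.997, -0.072, -0.001], [-0.072, -0.997, 0.001], [-0.001, -0.001, -1.0]]
ft_force: [-0.4, 0.2, -3.6]
grip_width: 0.0143
[ 0.5559623  -0.27973513  0.09439354] [-0.31121966 -0.07669039 -3.8928396 ] 0.01430149261612277
```

View pics/w16.png

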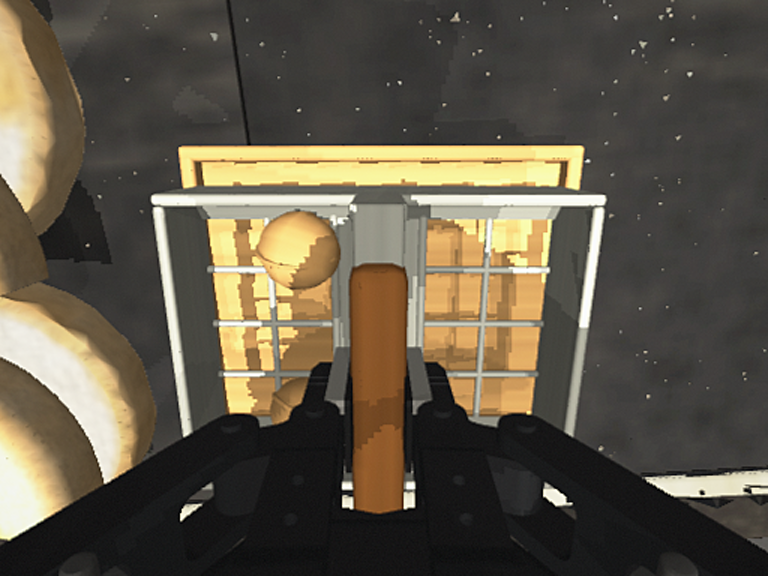

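View pics/s16.png

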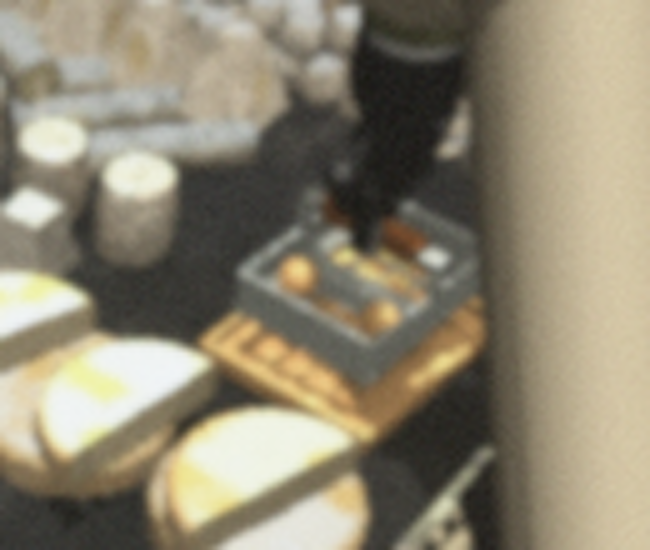

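Run:
```python
from h import *
p=get_image("wrist"); s=observe(); R=s['tool_rot']; t=s['position']
for n,u,v,z in (("L",179,147,.018),("R",583,147,.018),("sL",153,200,t[2]-.053+.042),("sR",606,200,t[2]-.053+.042)):
    X=at_z(p,u/1.5,v/1.5,z); print(n,np.round(X,4),"tool-rel",np.round(R.T@(X-t),4))
print(t)
```

```text
L [ 0.6358 -0.1966  0.018 ] tool-rel [ 0.0734 -0.089   0.0766]
R [ 0.6226 -0.3781  0.018 ] tool-rel [0.0734 0.093  0.0768]
sL [ 0.6176 -0.2117  0.0836] tool-rel [ 0.0565 -0.0725  0.011 ]
sR [ 0.6069 -0.3586  0.0836] tool-rel [0.0565 0.0747 0.0112]
[ 0.55597862 -0.27993406  0.0945506 ]
```

```bash
python3 -m crank '{"slide":[[0,0.0005,0.006],[0,0.001,0.012],[0,0.001,0.018],[0,0.001,0.023],[0,0.001,0.027],[0,0.001,0.03],[0,0.001,0.031],[0,0.001,0.031]],"roll":[0,0,0,0,0,0,0,0],"grip":[0.01,0.01,0.01,0.01,0.01,0.01,0.01,0.01]}'
python3 -c "
from h import *
for i in range(4):
  p=get_image('wrist')
  s=observe();print(s['position'],s['ft_force'],s['wrist_torque'])"
```

```text
time_s: 23.95
position: [0.5553, -0.281, 0.0619]
tool_rot: [[0.997, -0.073, -0.0], [-0.073, -0.997, 0.0], [-0.0, -0.0, -1.0]]
ft_force: [0.5, -0.1, -3.2]
grip_width: 0.0145
[ 0.55534175 -0.28102578  0.0621539 ] [-0.28898489 -0.05982838 -4.33706485] [-0.00092452 -0.04023338 -0.00147237]
[ 0.55535389 -0.28105322  0.0622283 ] [-0.57841714  0.61250373 -3.98385227] [-0.00147238 -0.00462952 -0.02992225]
[ 0.55535594 -0.28103356  0.06226136] [-0.12528555  0.12336375 -4.2834884 ] [-0.03635285 -0.01389485 -0.01094384]
[ 0.55535532 -0.28102373  0.06225298] [-0.74291232  1.20448603 -3.76902305] [-0.03821657  0.00388106  0.0383928 ]
```

Still hanging free, about 1 mm above the floor. I'll lower it slowly.

```bash
python3 -m crank '{"slide":[[0,0,0.0005],[0,0,0.001],[0,0,0.0015],[0,0,0.0015],[0,0,0.0015],[0,0,0.0015],[0,0,0.0015],[0,0,0.0015]],"roll":[0,0,0,0,0,0,0,0],"grip":[0.01,0.01,0.01,0.01,0.01,0.01,0.01,0.01]}'
python3 -c "
from h import *
for i in range(2):
  p=get_image('wrist')
  s=observe();print(s['position'],s['ft_force'],s['wrist_torque'])
save(p,'w17',None,1.5)"
```

```text
time_s: 24.95
position: [0.5553, -0.281, 0.0608]
tool_rot: [[0.997, -0.073, 0.0], [-0.073, -0.997, -0.0], [0.0, 0.0, -1.0]]
ft_force: [-2.5, 1.6, 2.9]
grip_width: 0.0146
[ 0.55525391 -0.28096458  0.06083148] [-3.04794657  1.63384408  3.81047874] [ 0.23803005  0.39220983 -0.02673756]
[ 0.55527235 -0.2809647   0.0608491 ] [-2.32500123  1.78804302  5.35911605] [0.27422278 0.44652149 0.00818947]
```

View pics/w17.png

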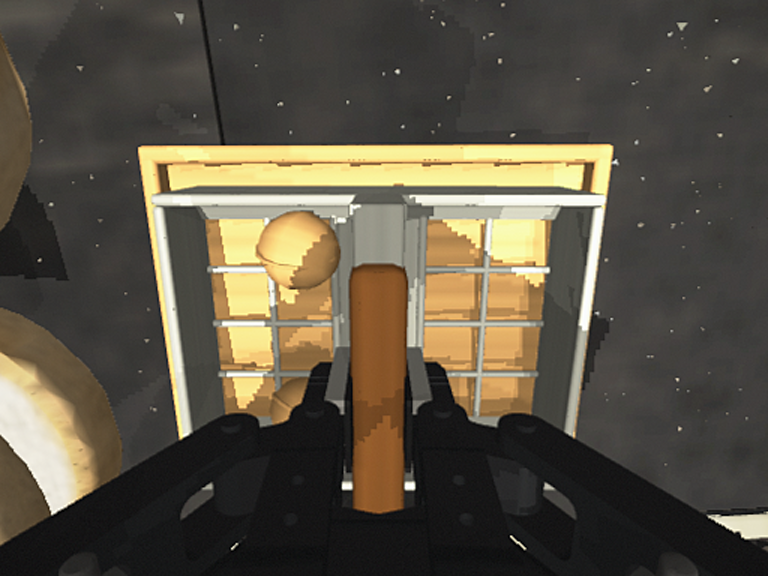

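```bash
python3 -m crank '{"slide":[[0,0,0],[0,0,0],[0,0,0],[0,0,0],[0,0,-0.02],[0,0,-0.06],[0,0,-0.1],[0,0,-0.14]],"roll":[0,0,0,0,0,0,0,0],"grip":[0.03,0.045,0.05,0.05,0.05,0.05,0.05,0.05]}'
python3 -m crank '{"slide":[[-0.03,0,-0.02],[-0.07,0,-0.04],[-0.1,0,-0.05],[-0.1,0,-0.05],[-0.1,0,-0.05],[-0.1,0,-0.05],[-0.1,0,-0.05],[-0.1,0,-0.05]],"roll":[0,0,0,0,0,0,0,0],"grip":[0.05,0.05,0.05,0.05,0.05,0.05,0.05,0.05]}'
python3 -c "
from h import *
p=get_image('wrist');save(p,'w18',None,1.5);np.save('w18.npy',p,allow_pickle=True)
p=get_image('scene');save(p,'s18',(180,90,400,310),3.5)
s=observe();print(s['time_s'],s['position'],s['ft_force'],s['grip_width'])"
```

```text
time_s: 25.85
position: [0.5551, -0.2809, 0.202]
tool_rot: [[0.997, -0.073, -0.0], [-0.073, -0.997, 0.0], [-0.0, -0.0, -1.0]]
ft_force: [0.3, 0.9, 0.3]
grip_width: 0.0502
time_s: 26.65
position: [0.456, -0.2736, 0.2499]
tool_rot: [[0.997, -0.073, -0.001], [-0.073, -0.997, 0.001], [-0.001, -0.001, -1.0]]
ft_force: [0.1, 0.1, 0.3]
grip_width: 0.05
26.75 [ 0.45582785 -0.27360916  0.25008917] [0.19897657 0.24105152 0.63840127] 0.04945310418934224
```

View pics/w18.png

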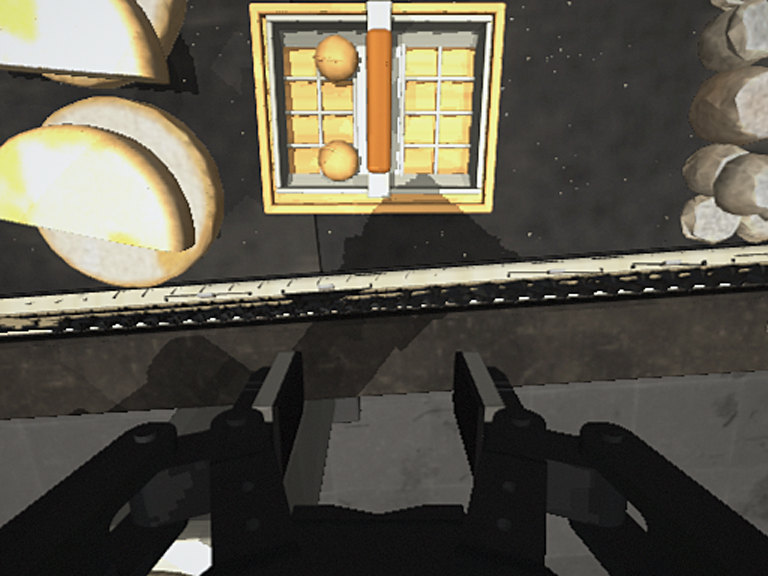

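View pics/s18.png

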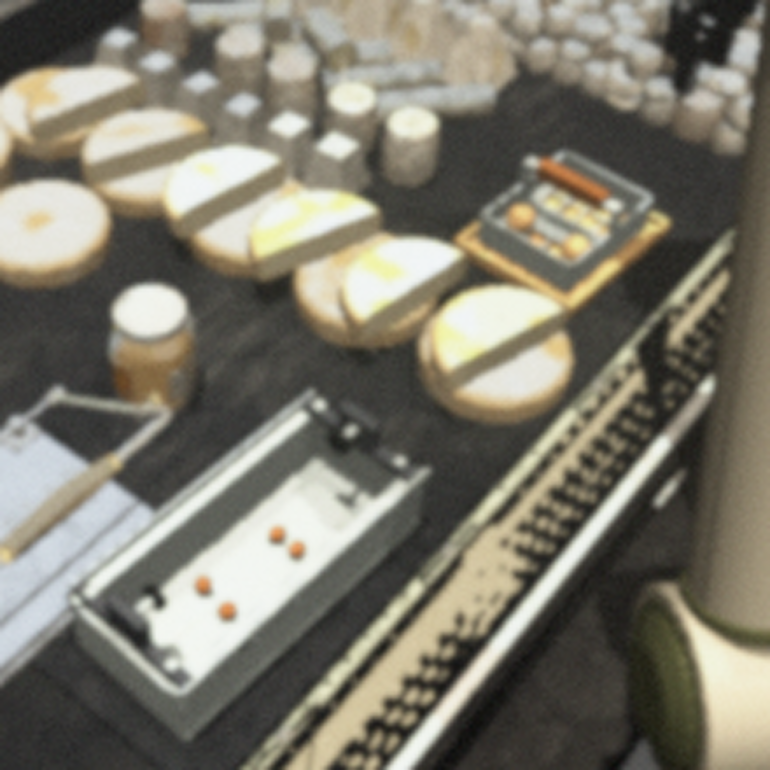

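The wrist view shows the sieve flat and centred in the tray with both walnuts. The scene view shows four hazelnuts in the bin and the jar where it was.

```bash
python3 -c "
from rig import *
close_job(); print(observe()['time_s'])"
```

```text
the job is handed in; nothing more can be done
the job is handed in; nothing more can be done
```

I shook the sieve between the two buffers and set it down in the tray with both walnuts, then handed the job in at about 27 s. No verdict was reported.

- **Buffer contacts:** The left buffer was met first, and each buffer was met at least four times. I found first contact with slow pushes, then made brisk strokes of about 0.3 s from buffer to buffer.
- **Push depth:** My estimates, from force readings and tool positions, are about 5 mm on the left and 4.3 mm on the right. Between two of the slow pushes the sieve was lifted about 1 mm off the rails to take friction out of the force reading, and it stayed there until the brisk strokes. The buffer travel itself can't be read directly, and I measured the dynamic peak only once per side.
- **Placement:** The sieve touched the tray floor at the expected height. Just before that, it measured within about 2 mm of the tray's centre and about 1° of its direction.
- **Last pictures:** They show four hazelnuts on the bin floor, both walnuts in the level sieve inside the tray rim, the gripper clear and the jar where it was. I did not check the drum cheese again at the end, but the arm never went near it.
- **Checks that disagreed:**
    - The first free-way estimate from the pictures was 2–5 mm too short on each side.
    - An early force rise I took for buffer contact was rail friction; I corrected both before making any brisk stroke.
    - The network found none of the hazelnuts, so I located them by eye in the pictures.

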